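# Inspect a brass fitting by torchlight at the parts store

## Robot

A 7-joint arm with a two-finger parallel gripper is mounted at the origin on the work surface. World frame = base frame: x ahead of the robot, y to its left, z up, the work surface at z = 0. Lengths are in m, angles in degrees, forces in N, time in s.
With the tool pointing down it reaches from about 0.35 to 0.9 m from the base axis. Payload 19.9 kg.
Tool frame: the origin (TCP) lies at the very end of the fingers, on their centre line; the grasp point (between the pads) lies 19 mm behind it (arm.grasp_offset is the distance from the TCP to the grasp point, in m); y points along the fingers, x is the direction in which the jaws open and shut, and the axes are right-handed (so a half turn about y gives the same grasp; the last joint's range is limited). The gripper opens to 94 mm and grips with 3 to 60 N. Pads are 16 mm wide; open, the fingers measure 119 mm over their backs; the gripper's body (75 mm by 177 mm) begins 78 mm behind the grasp point.
Start: joints at [62.538, 23.915, -0.59, 92.452, 0.269, 63.638, -3.037], TCP at [0.265, -0.566, 0.205] pointing down, gripper open.
Joint ranges: [-161.28, 161.28], [-22.2, 115.67], [-73.04, 71.86], [3.21, 147.25], [-68.34, 248.33], [10.77, 114.83], [-161.83, 161.83]. Speed limits (degrees/s): [108.29, 108.29, 136.94, 136.94, 172.46, 172.46, 172.46].

## Interface

Orientations are given as a 3x3 rotation matrix whose columns are the frame's x, y, z axes.
In Python, from rig import arm gives the robot as it stands.
- The arm moves only by the tool servo_tool, never from a script. Its argument "moves" is a list of rows, each an object with "linear": the shift along the tool's x, y, z in cm, a list of three; "yaw": the turn about the tool's y in rad. In form: [{"linear": [tx, ty, tz], "yaw": yaw}, ...]. A call has 1 to 10 rows; each row shifts and turns the commanded pose from where the row before left it, along the tool's axes as they then stand; what a row does not reach is not made up. A row lasts 1/10 s, in which the tool goes at most 50 mm and 8.59 degrees, less where a joint would pass 70% of its speed; a pose out of reach is approached as far as the arm can. A call with a gripper value outside its range is refused whole. "fingers" is the opening, from -1 (shut) to 1 (fully open), set as the call begins (left out, the last holds). The fingers move at their own pace and stop on an object; the grip force is fixed at half the most. Time passes only in rows, so rows that do not move let the fingers close. It gives the time, the measured TCP pose, the force and the opening at its end, in the units of the state.
- arm.state(): the state, without advancing time (a new reading comes with each control period).
- arm.grab_frame(name): name is "scene" or "top" or "wrist"; returns a dict with "frame" (384x512x3 uint8, blue, green, red), "fx", "fy", "cx", "cy" (pixels), "k1" (the pictures are not rectified: a ray, as slopes to the right and down, at radius r is drawn at 1 + k1 r^2 times it, then the intrinsics apply), "rvec" (rotation vector, rad) and "tvec" (3), from world to camera coordinates, as OpenCV has them; the wrist camera has in their place "mount" (4x4, takes a point from camera to tool coordinates, whose origin is the TCP and whose axes are the tool frame's). Camera axes: x right, y down, z forward; pixel columns grow to the right and rows downward; lengths in m; the calibration is good to about 2 mm. A picture is of the moment at which its call begins: read the wrist's pose just before it. There is no depth.
- arm.close_job(): hands the job in, once; it reports no verdict.
The state is a dict: "t": time; "joint_pos": joint angles; "dq": joint speeds; "joint_efforts": joint torques, N m; "tool_pos": TCP position; "tool_rot": TCP orientation; "wrist_force": force on the tool from outside, world axes, zero at the start; "moment": the same for the moment, N m; "finger_gap": finger opening in m.
Only numpy, scipy, OpenCV 4.12 (cv2) and the standard library are available. Lean on these libraries where they do the work, as an engineer would, in place of code of your own. Each camera call takes 0.05 s, during which the arm holds its last target. There are 200 camera calls.

## Task

Stand the brass fitting upright, same way up as it is now, in the middle of the small white top of the inspection stand and let go of it. Then draw the yellow torch up out of its charging cup, tilt it over to about 45 degrees and finish still holding it steady in the air, lens end lowest, so that it points straight at the fitting from about 10 cm away (from whichever side you like), touching nothing but your gripper. Leave the steel fitting, the carton and the collar where they are.

Things in the scene. Friction and masses are not known exactly. Their poses are not given: they have to be found in the camera images.
- brass_fitting_mid (a point): centre, half-way up, of the loose brass hose fitting, which stands upright on the black mat: 50 mm tall; a 15 mm high round threaded foot of 26 mm diameter, then a hexagon collar 30 mm across flats from 15 to 35 mm height (grasp it there), then a spigot of 20 mm diameter and 15 mm length with a coned end. About 160 g. z points up out of the coned end; two of the hexagon's flats face its own +x and -x, the others follow every 60 degrees
- stand_top (a point): centre of the top face of the fixed inspection stand: a white disc 44 mm across, 70 mm above the bench, 6 mm thick, on a 20 mm steel column with a round dark base 90 mm across. z up
- torch_mid (a point): centre, half-way along, of the loose pocket torch standing lens down in the charging cup: 130 mm long, yellow body of 26 mm diameter from 42 mm above the lens to the tail (last 12 mm black), black head of 36 mm diameter around the lens, lowest 30 mm, then narrowing. Its z axis runs from lens to tail, so the lens face is 65 mm away along -z and the light leaves along -z. About 160 g; balance point about 57 mm from the lens; z upright at the start
- cup_mouth (a point): centre of the mouth of the fixed round black charging cup (red band, grey foot 84 mm across): rim 50 mm above the bench, outside diameter 52 mm, bore 42 mm and 40 mm deep, so 90 mm of the torch stands out of it. The torch just rests in it, with 3 mm play all round. z up
- mat: fixed black rubber mat 150 by 260 mm, 3 mm thick, on which the two fittings stand 110 to 150 mm apart; origin under its centre, long side along its y
- steel_fitting_mid (a point): centre, half-way up, of a loose steel-grey fitting of the same size as the brass one but with a blue plastic cap; bystander on the mat, either place
- carton: bystander: loose cardboard carton 60 (x) by 85 (y) by 55 (z) mm, origin at the centre of its underside
- collar: bystander: loose dark steel collar lying flat, 56 mm outside, 36 mm inside diameter, 30 mm high, origin at the centre of its underside
There are look-alikes about, which are no part of the job. There is more than one size of the part that bears torch_mid; the job needs the middle-sized. Of the things that look like the part that bears brass_fitting_mid, the smaller one is meant.

How it is judged (in metres and radians):
On the way, in this order (a step that is already met when the one before it is completed fails the run):
1. the brass fitting stands upright on the stand's top, let go, with the torch still in its cup (horizontal distance between brass_fitting_mid and stand_top below 0.013 m and z of brass_fitting_mid in the frame of stand_top between 0.02 and 0.03 m and angle between brass_fitting_mid's own z axis and vertical below 0.12 rad and contact force between brass_fitting and the fingers below 0.05 N and linear speed of brass_fitting below 0.02 m/s and z of torch_mid in the frame of cup_mouth below 0.04 m), for 0.3 s.
2. the torch is drawn clear of the cup (z of torch_mid in the frame of cup_mouth above 0.07 m and contact force between torch and the fingers above 0.5 N), for 0.1 s.
At the end, for the whole second after the job is handed in: Fitting upright (7 deg) on the stand within 13 mm of the middle, not touched. Torch held still over 140 mm up (its middle), touching only the fingers, tilted 29 to 62 deg, its axis within 30 mm (x and y) of the fitting's centre, lens 50 to 170 mm from it (horizontal distance between brass_fitting_mid and stand_top below 0.013 m and z of brass_fitting_mid in the frame of stand_top between 0.02 and 0.03 m and angle between brass_fitting_mid's own z axis and vertical below 0.12 rad and contact force between brass_fitting and the fingers below 0.05 N and linear speed of each of brass_fitting, torch below 0.02 m/s and angle between torch_mid's own z axis and vertical between 0.5 and 1.08 rad and x of brass_fitting_mid in the frame of torch_mid between -0.03 and 0.03 m and y of brass_fitting_mid in the frame of torch_mid between -0.03 and 0.03 m and z of brass_fitting_mid in the frame of torch_mid between -0.235 and -0.115 m and height (world z) of torch_mid above 0.14 m and contact force between torch and the fingers above 0.5 N and angular speed of torch below 0.15 rad/s and contact force between torch and brass_fitting below 0.05 N and contact force between torch and stand below 0.05 N and contact force between torch and cup below 0.05 N and contact force between torch and carton below 0.05 N and contact force between torch and collar below 0.05 N and contact force between torch and steel_fitting below 0.05 N); the arm keeps its last pose, push and grip.
It fails at once if the steel fitting is pushed more than 25 mm or tipped (distance of steel_fitting_mid from where it was at the start of the episode above 0.025 m or angle between steel_fitting_mid's own z axis and vertical above 0.5 rad).
It fails at once if the carton is pushed more than 25 mm or tipped (distance of carton from where it was at the start of the episode above 0.025 m or angle between carton's own z axis and vertical above 0.5 rad).
It fails at once if the collar is pushed more than 25 mm or tipped (distance of collar from where it was at the start of the episode above 0.025 m or angle between collar's own z axis and vertical above 0.5 rad).
It also fails if it takes over 72 s, if anything falls off the work surface, if the arm or the gripper's body presses on something with over 40 N, if the wrist force passes 120 N, or if a joint passes its speed limit or range.

## Working session

There is one attempt and no reset: what is moved stays moved. The work goes in short steps, Python scripts to look and compute and a tool call to move; the robot and the scene stay as the last step left them, time stands still between calls to the robot, and variables do not carry over. Pictures are saved under pics/ and viewed, about 8 in all and at most 12, crops included, and the job is handed in when it is done.

Besides the shell and the picture viewer there is one more tool, called after "Request:" as name(argument=value, ...), one argument or row to a line, values as JSON. servo_tool: Moves the arm, as the interface text tells. Its arguments: {"type":"object","properties":{"moves":{"type":"array","items":{"type":"object","properties":{"linear":{"type":"array","items":{"type":"number"}},"yaw":{"type":"number"}}}},"fingers":{"type":"number"}},"required":["moves"]}

```bash
mkdir -p pics; ls; python3 - <<'E'
from rig import arm
import cv2,numpy as np
s=arm.state(); print({k:np.round(v,3).tolist() for k,v in s.items()}, arm.grasp_offset)
for n in("scene","top"):
    f=arm.grab_frame(n); cv2.imwrite(f"pics/{n}0.png",f["frame"])
    print(n,{k:np.round(v,4).tolist() for k,v in f.items() if k!="frame"})
    np.save(f"{n}0.npy",f,allow_pickle=True)
f=arm.grab_frame("wrist");print(np.round(f["mount"],4))
a=cv2.imread("pics/scene0.png");b=cv2.imread("pics/top0.png")
cv2.imwrite("pics/s1.png",cv2.resize(a,(800,600)));cv2.imwrite("pics/t1.png",cv2.resize(b,(800,600)))
E
```

```text
pics
{'t': 0.0, 'joint_pos': [62.537, 23.949, -0.591, 92.485, 0.269, 63.637, -3.036], 'dq': [0.039, -0.214, 0.058, 0.005, 0.05, -0.001, 0.028], 'joint_efforts': [0.001, -85.127, 0.64, -42.601, -0.049, 0.019, 0.0], 'tool_pos': [0.265, -0.566, 0.205], 'tool_rot': [[0.424, -0.001, 0.906], [-0.906, 0.001, 0.424], [-0.001, -1.0, -0.0]], 'wrist_force': [-0.514, 0.347, 0.961], 'moment': [-0.001, 0.015, -0.006], 'finger_gap': 0.094} 0.0188
scene {'fx': 416.8678, 'fy': 416.8678, 'cx': 258.419, 'cy': 192.9731, 'k1': -0.0755, 'rvec': [0.7668, 2.6409, -1.0042], 'tvec': [0.4975, -0.2107, 1.2069]}
top {'fx': 410.1865, 'fy': 410.1865, 'cx': 258.6542, 'cy': 197.5832, 'k1': -0.0901, 'rvec': [2.2036, -2.1482, 0.0819], 'tvec': [0.0044, 0.6186, 1.088]}
[[ 1.      0.     -0.     -0.001 ]
 [ 0.     -0.2395  0.9709 -0.1805]
 [ 0.     -0.9709 -0.2395  0.0688]
 [ 0.      0.      0.      1.    ]]
```

View pics/s1.png

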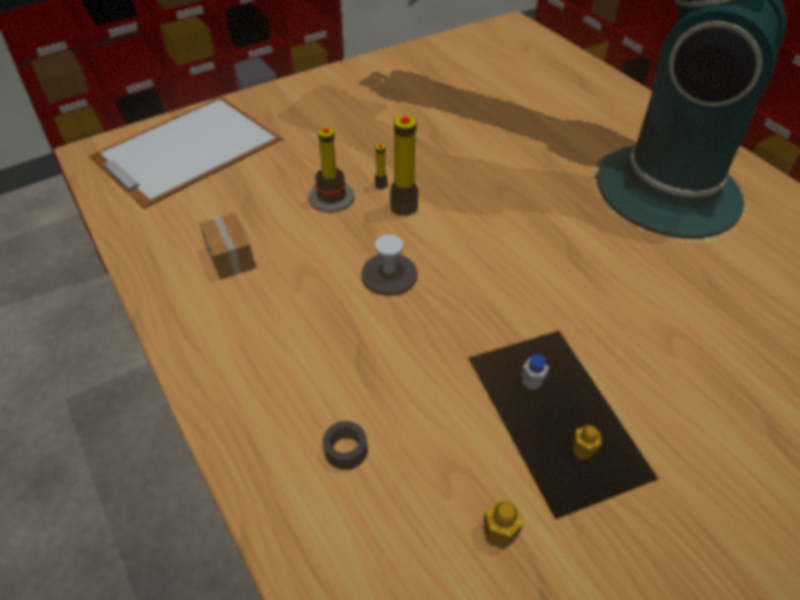

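View pics/t1.png

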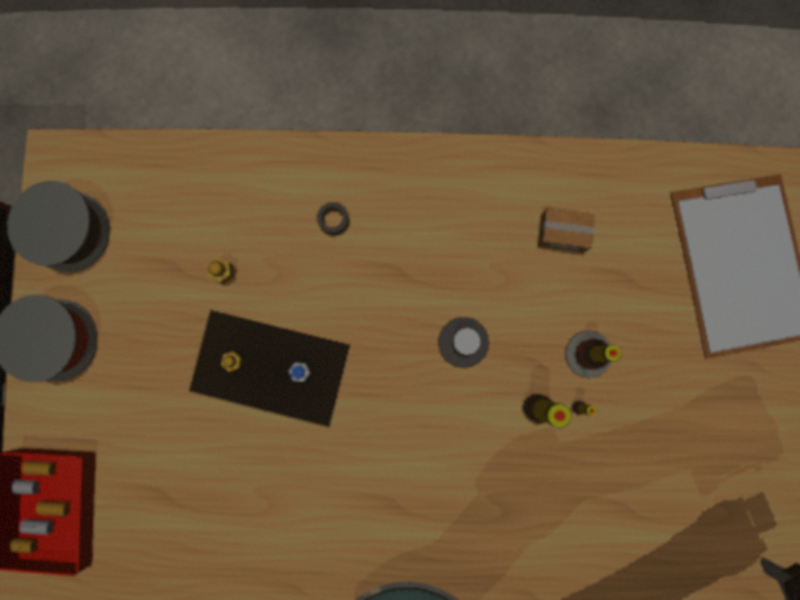

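The scene view shows the brass candidates at (587,441), on the mat, and (503,522), on the wood and larger. The torches are at (327,165), in the cup with the red band and middle-sized, (404,165), larger, and (380,165), tiny. In the top view the matching brass on the mat is at (231,361), the stand's white disc at (467,341) and the cup torch's tail at (613,352). I choose the brass on the mat (the smaller one) and the torch in the cup. Next I measure and confirm with one crop.

```bash
cat > h.py <<'E'
import cv2,numpy as np
from rig import arm
def cam(f,s=None):
    "R,t world->camera"
    if "rvec" in f: return cv2.Rodrigues(np.array(f["rvec"]))[0],np.array(f["tvec"])
    T=np.eye(4);T[:3,:3]=s["tool_rot"];T[:3,3]=s["tool_pos"]
    M=np.linalg.inv(T@np.array(f["mount"]));return M[:3,:3],M[:3,3]
def K(f): return np.array([[f["fx"],0,f["cx"]],[0,f["fy"],f["cy"]],[0,0,1]]),np.array([f["k1"],0,0,0])
def ray(f,px,s=None):
    R,t=cam(f,s);k,d=K(f)
    u=cv2.undistortPoints(np.array([[px]],float),k,d)[0,0]
    v=R.T@np.array([u[0],u[1],1]);return -R.T@t,v/np.linalg.norm(v)
def onz(f,px,z,s=None):
    o,v=ray(f,px,s);return o+v*(z-o[2])/v[2]
def tri(r1,r2):
    (o,a),(p,b)=r1,r2
    s,t=np.linalg.lstsq(np.c_[a,-b],p-o,rcond=None)[0]
    return (o+s*a+p+t*b)/2,np.linalg.norm(o+s*a-p-t*b)
def proj(f,P,s=None):
    R,t=cam(f,s);k,d=K(f)
    return cv2.projectPoints(np.atleast_2d(P).astype(float),cv2.Rodrigues(R)[0],t,k,d)[0][:,0]
def blobs(f,lo,hi,box=None,amin=15):
    m=cv2.inRange(cv2.cvtColor(f["frame"],cv2.COLOR_BGR2HSV),np.array(lo),np.array(hi))
    if box is not None:
        q=np.zeros_like(m);x0,y0,x1,y1=box;q[y0:y1,x0:x1]=m[y0:y1,x0:x1];m=q
    n,_,st,c=cv2.connectedComponentsWithStats(m)
    return [(c[i].round(1).tolist(),st[i].tolist()) for i in range(1,n) if st[i,4]>=amin],m
E
python3 - <<'E'
from h import *
T=np.load("top0.npy",allow_pickle=True).item();S=np.load("scene0.npy",allow_pickle=True).item()
R={}
for n,f,sc in(("top",T,dict(brass=(130,215,165,245),big=(130,163,152,185),stand=(285,205,315,232),tail=(382,215,402,236),steel=(180,225,202,250))),
  ("scene",S,dict(brass=(362,268,390,296),big=(306,318,338,350),stand=(235,148,262,170),tail=(198,78,220,95),steel=(330,222,355,250)))):
  for k,b in sc.items():
    lo,hi={"stand":((0,0,120),(180,70,255)),"tail":((0,150,80),(12,255,255)),"steel":((105,120,50),(130,255,255))}.get(k,((15,130,60),(35,255,255)))
    r=blobs(f,lo,hi,b,4)[0]; print(n,k,r); R[n,k]=max(r,key=lambda q:q[1][4])[0] if r else None
for k,z in dict(brass=.035,big=.04,stand=.07,tail=.14,steel=.053).items():
    a,b=R["top",k],R["scene",k]
    if a: print(k,"plane",onz(T,a,z).round(4))
    if a and b: print("   tri",*[np.round(q,4) for q in tri(ray(T,a),ray(S,b))])
for nm,p in dict(collar=(333,218),carton=(567,228),bigtorch=(535,410),smalltorch=(578,408),cupfoot=(588,354),standbase=(463,343)).items(): print(nm,onz(T,np.array(p)/1.5625,0.005).round(3))
a=cv2.resize(S["frame"][215:350,300:400],None,fx=4,fy=4);b=cv2.resize(S["frame"][70:150,190:275],None,fx=4.6,fy=4.6)
H=max(a.shape[0],b.shape[0]);c=np.zeros((H,a.shape[1]+b.shape[1],3),np.uint8);c[:a.shape[0],:a.shape[1]]=a;c[:b.shape[0],a.shape[1]:]=b
cv2.imwrite("pics/crop.png",c)
E
```

```text
top brass [([147.2, 230.9], [141, 225, 13, 13, 133])]
top big [([140.2, 173.1], [130, 163, 22, 22, 442])]
top stand [([298.6, 218.0], [292, 211, 15, 15, 179])]
top tail [([392.5, 225.5], [391, 224, 4, 4, 12])]
top steel [([190.2, 237.8], [187, 235, 7, 7, 39])]
scene brass [([375.4, 281.8], [367, 271, 19, 23, 313])]
scene big [([321.4, 333.5], [306, 318, 32, 32, 1020])]
scene stand [([248.5, 156.1], [240, 150, 18, 13, 194])]
scene tail [([208.0, 83.2], [207, 83, 3, 2, 4])]
scene steel [([343.8, 230.9], [340, 227, 9, 10, 71])]
brass plane [0.5197 0.3183 0.035 ]
   tri [0.5205 0.3186 0.0307] 0.0022
big plane [0.6757 0.3436 0.04  ]
   tri [0.6774 0.345  0.033 ] 0.0022
stand plane [ 0.564  -0.0853  0.07  ]
   tri [ 0.5646 -0.0858  0.0685] 0.0013
tail plane [ 0.5487 -0.3092  0.14  ]
   tri [ 0.5492 -0.3092  0.1412] 0.0013
steel plane [0.505  0.1976 0.053 ]
   tri [0.5053 0.1978 0.0506] 0.0007
collar [0.78  0.152 0.005]
carton [ 0.773 -0.269  0.005]
bigtorch [ 0.447 -0.214  0.005]
smalltorch [ 0.452 -0.29   0.005]
cupfoot [ 0.548 -0.307  0.005]
standbase [ 0.562 -0.085  0.005]
```

View pics/crop.png

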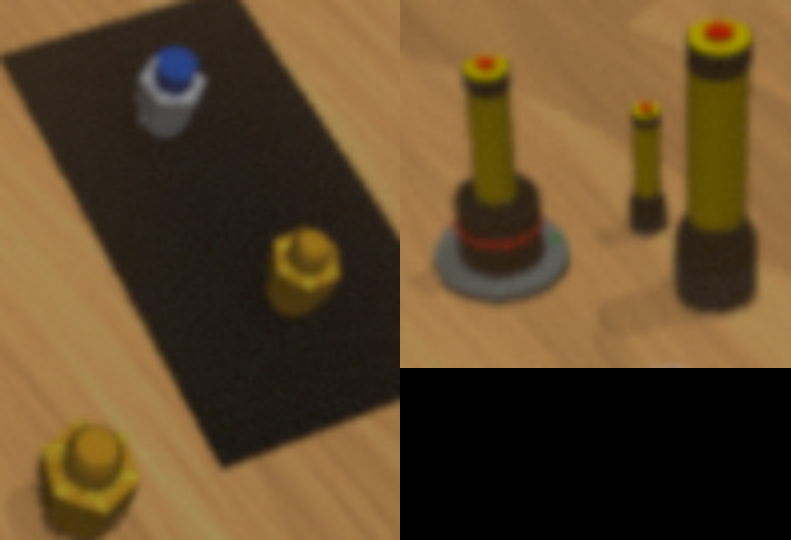

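The measurements agree: tri residuals are under 2.5 mm and the heights fit (stand 0.0685, tail 0.141). The crop confirms it: the small brass fitting on the mat has the same size as the steel one, and the torch in the red-banded cup is the middle-sized one. Now I move above the brass.

Request:
servo_tool(
  moves=[
    {"linear":[0,-4,0]},
    {"linear":[0,-4,0]},
    {"linear":[-2,0,1.75]},
    {"linear":[-3.15,0,2.75]},
    {"linear":[-3.15,0,2.75]},
    {"linear":[-3.15,0,2.75]},
    {"linear":[-3.15,0,2.75]},
    {"linear":[-3.15,0,2.75]},
    {"linear":[-3.15,0,2.75]},
    {"linear":[-3.15,0,2.75]},
  ],
  fingers=1,
)

```text
invalid input at $.moves[0]: expected keys linear, yaw
```

Request:
servo_tool(
  moves=[
    {"linear":[-3.15,0,2.75]},
    {"linear":[-3.15,0,2.75]},
    {"linear":[-3.15,0,2.75]},
    {"linear":[-3.15,0,2.75]},
    {"linear":[-3.15,0,2.75]},
    {"linear":[-3.15,0,2.75]},
    {"linear":[-3.15,0,2.75]},
    {"linear":[-3.15,0,2.75]},
    {"linear":[-3.15,0,2.75]},
    {"linear":[-3.15,0,2.75]},
  ],
)

```text
invalid input at $.moves[0]: expected keys linear, yaw
```

Request:
servo_tool(
  moves=[
    {"linear":[-3.15,0,2.75]},
    {"linear":[-3.15,0,2.75]},
    {"linear":[-3.15,0,2.75]},
    {"linear":[-1.5,4,1.5]},
    {"linear":[0,4,0]},
    {"linear":[0,4,0]},
    {"linear":[0,2,0]},
    {"linear":[0,0,0]},
    {"linear":[0,0,0]},
  ],
)

```text
invalid input at $.moves[0]: expected keys linear, yaw
```

```bash
cat > w.py <<'E'
import sys
from h import *
n=sys.argv[1];s=arm.state();f=arm.grab_frame("wrist")
cv2.imwrite(f"pics/{n}.png",f["frame"]);np.save(f"{n}.npy",dict(s=s,f=f),allow_pickle=True)
print("joints",np.round(s["joint_pos"],1),"tcp",np.round(s["tool_pos"],4),"\n",np.round(s["tool_rot"],3),s["t"],s["finger_gap"],np.round(s["wrist_force"],2))
E
python3 w.py w1
```

```text
joints [62.5 23.9 -0.6 92.5  0.3 63.6 -3. ] tcp [ 0.2648 -0.5658  0.205 ] 
 [[ 0.424 -0.     0.906]
 [-0.906  0.001  0.424]
 [-0.001 -1.    -0.   ]] 0.15 0.09409543465029425 [ 0.58 -0.06 -0.56]
```

View pics/w1.png

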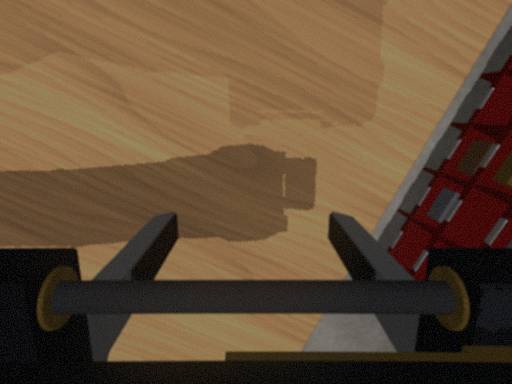

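The moves were refused because the rows need a yaw key. The wrist view shows the jaws at about (170,220) and (340,220), with bare bench between them.

Request:
servo_tool(
  moves=[
    {"linear":[0,-4,0],"yaw":0},
    {"linear":[0,-4,0],"yaw":0},
    {"linear":[-2,0,1.75],"yaw":0},
    {"linear":[-3.15,0,2.75],"yaw":0},
    {"linear":[-3.15,0,2.75],"yaw":0},
    {"linear":[-3.15,0,2.75],"yaw":0},
    {"linear":[-3.15,0,2.75],"yaw":0},
    {"linear":[-3.15,0,2.75],"yaw":0},
    {"linear":[-3.15,0,2.75],"yaw":0},
    {"linear":[-3.15,0,2.75],"yaw":0},
  ],
  fingers=1,
)

```text
t: 1.2
tool_pos: [0.3533, -0.2575, 0.2854]
tool_rot: [[0.424, -0.0, 0.906], [-0.906, -0.0, 0.424], [0.0, -1.0, -0.0]]
wrist_force: [1.1, -0.5, 0.7]
finger_gap: 0.0936
```

Request:
servo_tool(
  moves=[
    {"linear":[-3.15,0,2.76],"yaw":0},
    {"linear":[-3.15,0,2.76],"yaw":0},
    {"linear":[-3.15,0,2.76],"yaw":0},
    {"linear":[-3.15,0,2.76],"yaw":0},
    {"linear":[-3.15,0,2.76],"yaw":0},
    {"linear":[-3.15,0,2.76],"yaw":0},
    {"linear":[-3.15,0,2.76],"yaw":0},
    {"linear":[-3.15,0,2.76],"yaw":0},
    {"linear":[-3.15,0,2.76],"yaw":0},
    {"linear":[-3.15,0,2.76],"yaw":0},
  ],
)

```text
t: 2.2
tool_pos: [0.4698, 0.1447, 0.2856]
tool_rot: [[0.424, 0.0, 0.906], [-0.906, -0.0, 0.424], [0.0, -1.0, 0.0]]
wrist_force: [0.6, 0.1, 0.2]
finger_gap: 0.0939
```

Request:
servo_tool(
  moves=[
    {"linear":[-3.15,0,2.76],"yaw":0},
    {"linear":[-3.15,0,2.76],"yaw":0},
    {"linear":[-3.15,0,2.76],"yaw":0},
    {"linear":[-3.15,3,2.76],"yaw":0},
    {"linear":[-0.9,4,0.8],"yaw":0},
    {"linear":[0,4,0],"yaw":0},
    {"linear":[0,3,0],"yaw":0},
    {"linear":[0,0,0],"yaw":0},
    {"linear":[0,0,0],"yaw":0},
    {"linear":[0,0,0],"yaw":0},
  ],
)

```text
t: 3.2
tool_pos: [0.5201, 0.3149, 0.1484]
tool_rot: [[0.424, 0.002, 0.906], [-0.906, 0.001, 0.424], [-0.0, -1.0, 0.002]]
wrist_force: [-0.1, 0.3, -0.3]
finger_gap: 0.0939
```

```bash
python3 w.py w2
```

```text
joints [  -4.8   30.6  -39.6   97.2   22.    60.  -116.5] tcp [0.5201 0.3149 0.1484] 
 [[ 0.424  0.002  0.906]
 [-0.906  0.001  0.424]
 [-0.    -1.     0.002]] 3.2 0.0939068846667457 [-0.14  0.33 -0.26]
```

View pics/w2.png

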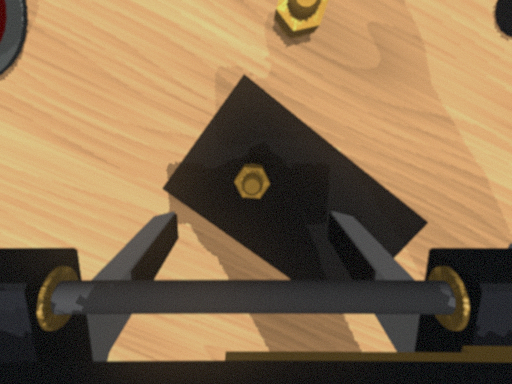

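The wrist view shows the brass hexagon at (252,181) with corners left and right, so the jaws need about 30° of yaw. I'll measure centre and phase.

```bash
cat > hx.py <<'E'
import sys
from h import *
d=np.load(sys.argv[1]+".npy",allow_pickle=True).item();f,s=d["f"],d["s"];x,y=int(sys.argv[2]),int(sys.argv[3]);r=int(sys.argv[4])
bl,m=blobs(f,(12,90,40),(40,255,255),(x-r,y-r,x+r,y+r));print(bl)
c=max(cv2.findContours(m,cv2.RETR_EXTERNAL,cv2.CHAIN_APPROX_NONE)[0],key=cv2.contourArea)[:,0]
P=np.array([onz(f,p,.038,s)[:2] for p in cv2.convexHull(c)[:,0]])
# dense boundary
P=np.concatenate([np.linspace(P[i],P[(i+1)%len(P)],20,endpoint=False) for i in range(len(P))])
ctr=cv2.minEnclosingCircle((P*1000).astype(np.float32));C=np.array(ctr[0])/1000
W=lambda a:np.ptp(P@[np.cos(np.radians(a)),np.sin(np.radians(a))])
A=np.arange(0,60,1);w=[W(a)+W(a+60)+W(a+120) for a in A];a=A[np.argmin(w)]
print("centre",C,"circ R mm",ctr[1],"flat dir deg",a,"widths",[round(W(a+k)*1000,1) for k in(0,60,120)])
R=np.array(s["tool_rot"]);tx=np.degrees(np.arctan2(R[1,0],R[0,0]));print("tool x deg",tx)
e=(a-tx+30)%60-30;print("yaw cmd rad",-np.radians(e),"shift tool xyz cm now",R.T@(np.r_[C,0]-np.array(s["tool_pos"]))*100)
E
python3 hx.py w2 252 181 32
```

```text
[([251.6, 181.2], [233, 163, 38, 37, 1029])]
centre [0.52179871 0.31758899] circ R mm 19.288818359375 flat dir deg 22 widths [np.float64(35.9), np.float64(33.9), np.float64(33.4)]
tool x deg -64.93140221450479
yaw cmd rad -0.4700416408220007 shift tool xyz cm now [-0.16633353 14.83608623  0.23170111]
```

Request:
servo_tool(
  moves=[
    {"linear":[-0.17,0,0.23],"yaw":0},
    {"linear":[0,0,0],"yaw":-0.12},
    {"linear":[0,0,0],"yaw":-0.12},
    {"linear":[0,0,0],"yaw":-0.12},
    {"linear":[0,0,0],"yaw":-0.11},
    {"linear":[0,3,0],"yaw":0},
    {"linear":[0,3,0],"yaw":0},
    {"linear":[0,0,0],"yaw":0},
    {"linear":[0,0,0],"yaw":0},
  ],
)

```text
t: 4.15
tool_pos: [0.5209, 0.3173, 0.0874]
tool_rot: [[0.788, 0.0, 0.615], [-0.615, 0.0, 0.788], [-0.0, -1.0, 0.0]]
wrist_force: [0.6, 0.2, 0.3]
finger_gap: 0.0942
```

```bash
python3 w.py w3; python3 - <<'E'
from h import *
d=np.load("w3.npy",allow_pickle=True).item();print(blobs(d["f"],(12,90,40),(40,255,255)) [0]);print(proj(d["f"],[.5218,.3176,.038],d["s"]))
E
```

```text
joints [ -3.   36.8 -42.9  99.2  29.5  55.9 -95.3] tcp [0.5209 0.3173 0.0874] 
 [[ 0.788  0.     0.615]
 [-0.615  0.     0.788]
 [-0.    -1.     0.   ]] 4.15 0.09424909748340335 [0.61 0.19 0.33]
[([251.0, 117.0], [0, 0, 512, 332, 107782]), ([252.7, 114.9], [249, 111, 8, 8, 18]), ([239.3, 117.3], [232, 113, 14, 9, 23]), ([233.9, 122.9], [230, 119, 10, 10, 23]), ([223.6, 125.7], [221, 123, 6, 7, 15]), ([253.9, 199.9], [234, 176, 41, 49, 1589]), ([453.3, 298.6], [428, 266, 43, 66, 1345]), ([255.7, 344.2], [107, 312, 405, 60, 10074])]
[[254.80038953 201.18400409]]
```

Request:
servo_tool(
  moves=[
    {"linear":[0,3,0],"yaw":0},
    {"linear":[0,3,0],"yaw":0},
    {"linear":[0,1.7,0],"yaw":0},
    {"linear":[0,0,0],"yaw":0},
  ],
)

```text
t: 4.6
tool_pos: [0.5202, 0.3167, 0.0087]
tool_rot: [[0.788, -0.001, 0.615], [-0.615, -0.001, 0.788], [-0.001, -1.0, -0.001]]
wrist_force: [0.0, -0.2, -0.1]
finger_gap: 0.0942
```

Request:
servo_tool(
  moves=[
    {"linear":[0,0,0],"yaw":0},
    {"linear":[0,0,0],"yaw":0},
    {"linear":[0,0,0],"yaw":0},
    {"linear":[0,0,0],"yaw":0},
    {"linear":[0,0,0],"yaw":0},
    {"linear":[0,0,0],"yaw":0},
    {"linear":[0,0,0],"yaw":0},
    {"linear":[0,0,0],"yaw":0},
  ],
  fingers=-1,
)

```text
t: 5.4
tool_pos: [0.5206, 0.3169, 0.0093]
tool_rot: [[0.788, -0.0, 0.615], [-0.615, 0.0, 0.788], [-0.0, -1.0, -0.0]]
wrist_force: [0.2, -0.7, -0.4]
finger_gap: 0.0335
```

Request:
servo_tool(
  moves=[
    {"linear":[0,0,0],"yaw":0},
    {"linear":[0,0,0],"yaw":0},
    {"linear":[0,0,0],"yaw":0},
    {"linear":[0,0,0],"yaw":0},
  ],
)

```text
t: 5.8
tool_pos: [0.5207, 0.3169, 0.0093]
tool_rot: [[0.788, -0.0, 0.615], [-0.615, 0.0, 0.788], [-0.0, -1.0, 0.0]]
wrist_force: [0.8, 0.7, 0.1]
finger_gap: 0.0301
```

Request:
servo_tool(
  moves=[
    {"linear":[0,-2,0],"yaw":0},
    {"linear":[0,-4,0],"yaw":0},
    {"linear":[0,-4,0],"yaw":0},
    {"linear":[1,-3,-1],"yaw":0},
    {"linear":[2.2,0,-2.2],"yaw":0},
    {"linear":[2.7,0,-2.8],"yaw":0},
    {"linear":[2.7,0,-2.8],"yaw":0},
    {"linear":[2.7,0,-2.8],"yaw":0},
    {"linear":[2.7,0,-2.8],"yaw":0},
    {"linear":[2.7,0,-2.8],"yaw":0},
  ],
)

```text
t: 6.8
tool_pos: [0.5462, 0.0769, 0.1393]
tool_rot: [[0.788, -0.0, 0.615], [-0.615, -0.0, 0.788], [-0.0, -1.0, -0.0]]
wrist_force: [1.2, -0.4, -2.3]
finger_gap: 0.0296
```

Request:
servo_tool(
  moves=[
    {"linear":[2.7,0,-2.8],"yaw":0},
    {"linear":[2.7,0,-2.8],"yaw":0},
    {"linear":[2.7,0,-2.8],"yaw":0},
    {"linear":[2.2,0,-2.3],"yaw":0},
    {"linear":[1.2,0,-1.2],"yaw":0},
    {"linear":[0,0,0],"yaw":0},
    {"linear":[0,0,0],"yaw":0},
    {"linear":[0,0,0],"yaw":0},
  ],
)

```text
t: 7.6
tool_pos: [0.5637, -0.0843, 0.1394]
tool_rot: [[0.789, -0.0, 0.614], [-0.614, 0.001, 0.789], [-0.0, -1.0, 0.0]]
wrist_force: [-0.2, 0.8, -1.8]
finger_gap: 0.0299
```

```bash
python3 w.py w4; python3 - <<'E'
from h import *
d=np.load("w4.npy",allow_pickle=True).item();s=d["s"];R=np.array(s["tool_rot"])
print("to stand cm",R.T@(np.array([.5643,-.0855,.0763])-s["tool_pos"])*100)
T=arm.grab_frame("top");S=arm.grab_frame("scene")
c=cv2.resize(T["frame"][170:260,250:350],None,fx=5,fy=5);w=d["f"]["frame"][80:330,130:380]
o=np.zeros((500,750,3),np.uint8);o[:450,:500]=c;o[:250,500:]=w;cv2.imwrite("pics/o4.png",o)
print(proj(d["f"],[.5643,-.0855,.07],s))
E
```

```text
joints [ 39.1  28.6 -43.6 102.9  23.   57.7 -51.5] tcp [ 0.5637 -0.0843  0.1394] 
 [[ 0.789 -0.     0.614]
 [-0.614  0.001  0.789]
 [-0.    -1.     0.   ]] 7.6 0.029923092388231293 [-0.22  0.77 -1.83]
to stand cm [ 0.11885072  6.30793581 -0.06055153]
[[255.35294735 196.0460947 ]]
```

View pics/o4.png

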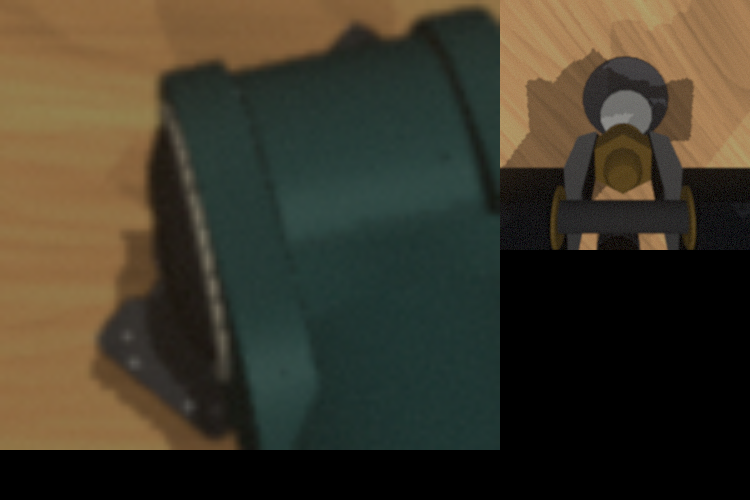

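The wrist view shows the fitting held upright and the disc centre at about (257,197), against a projected (255,196). That is good, so I lower it.

Request:
servo_tool(
  moves=[
    {"linear":[0.12,2,-0.06],"yaw":0},
    {"linear":[0,2.5,0],"yaw":0},
    {"linear":[0,1,0],"yaw":0},
    {"linear":[0,0.5,0],"yaw":0},
    {"linear":[0,0.2,0],"yaw":0},
    {"linear":[0,0,0],"yaw":0},
    {"linear":[0,0,0],"yaw":0},
    {"linear":[0,0,0],"yaw":0},
  ],
)

```text
t: 8.55
tool_pos: [0.5646, -0.0873, 0.0779]
tool_rot: [[0.788, 0.001, 0.616], [-0.616, -0.0, 0.788], [0.001, -1.0, 0.0]]
wrist_force: [0.3, -0.5, -1.4]
finger_gap: 0.0302
```

Request:
servo_tool(
  moves=[
    {"linear":[0,0.1,0],"yaw":0},
    {"linear":[0,0,0],"yaw":0},
    {"linear":[0,0,0],"yaw":0},
  ],
)

```text
t: 8.85
tool_pos: [0.5643, -0.0873, 0.0763]
tool_rot: [[0.788, -0.0, 0.616], [-0.616, 0.0, 0.788], [-0.0, -1.0, -0.0]]
wrist_force: [-0.2, -0.9, -1.8]
finger_gap: 0.0298
```

Request:
servo_tool(
  moves=[
    {"linear":[0,0.1,0],"yaw":0},
    {"linear":[0,0,0],"yaw":0},
    {"linear":[0,0,0],"yaw":0},
  ],
)

```text
t: 9.15
tool_pos: [0.5645, -0.0872, 0.0763]
tool_rot: [[0.788, 0.0, 0.616], [-0.616, -0.001, 0.788], [0.0, -1.0, -0.0]]
wrist_force: [-7.8, -0.5, 17.4]
finger_gap: 0.0297
```

Contact is felt (17 N). I ease off slightly, open and rise.

Request:
servo_tool(
  moves=[
    {"linear":[0,-0.08,0],"yaw":0},
    {"linear":[0,0,0],"yaw":0},
  ],
)

```text
t: 9.35
tool_pos: [0.5645, -0.0872, 0.0763]
tool_rot: [[0.788, 0.0, 0.616], [-0.616, 0.0, 0.788], [0.0, -1.0, 0.0]]
wrist_force: [-2.3, 1.0, 6.1]
finger_gap: 0.0298
```

Request:
servo_tool(
  moves=[
    {"linear":[0,0,0],"yaw":0},
    {"linear":[0,0,0],"yaw":0},
    {"linear":[0,0,0],"yaw":0},
    {"linear":[0,0,0],"yaw":0},
    {"linear":[0,0,0],"yaw":0},
    {"linear":[0,0,0],"yaw":0},
    {"linear":[0,-2,0],"yaw":0},
    {"linear":[0,-4,0],"yaw":0},
    {"linear":[0,-4,0],"yaw":0},
    {"linear":[0,-4,0],"yaw":0},
  ],
  fingers=1,
)

```text
t: 10.35
tool_pos: [0.5641, -0.087, 0.2177]
tool_rot: [[0.788, -0.0, 0.615], [-0.615, 0.0, 0.788], [-0.0, -1.0, 0.0]]
wrist_force: [0.6, -0.6, 0.2]
finger_gap: 0.0939
```

```bash
python3 w.py w5; python3 - <<'E'
from h import *
d=np.load("w5.npy",allow_pickle=True).item();f,s=d["f"],d["s"]
p=proj(f,[[.5643,-.0855,.07],[.5643,-.0855,.105]],s);print(p)
x,y=p[1].astype(int)
b,m=blobs(f,(12,90,40),(40,255,255),(x-30,max(y-30,0),x+30,y+30));print(b)
for q in b: print(onz(f,q[0],.1,s))
x,y=p[0].astype(int)
cv2.imwrite("pics/o5.png",cv2.resize(f["frame"][max(y-70,0):y+70,x-80:x+80],None,fx=3,fy=3))
E
```

```text
joints [ 41.7  23.8 -46.2  98.4  18.6  65.8 -47.9] tcp [ 0.5641 -0.087   0.2177] 
 [[ 0.788 -0.     0.615]
 [-0.615  0.     0.788]
 [-0.    -1.     0.   ]] 10.35 0.09392624198635896 [ 0.56 -0.59  0.17]
[[252.97712974 175.16803975]
 [253.00611705 182.36552612]]
[([252.5, 193.1], [223, 164, 60, 48, 1965])]
[ 0.55632872 -0.09489575  0.1       ]
```

View pics/o5.png

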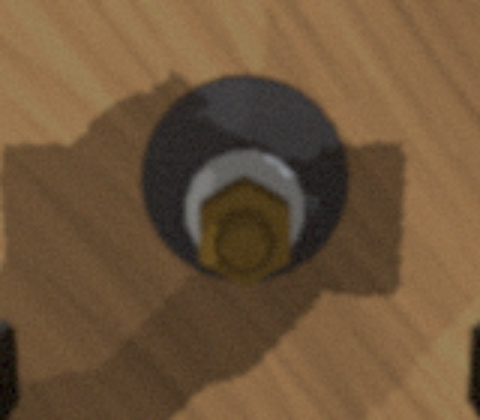

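The fitting stands upright and centred: the disc is at about (254,173) and the spigot top at about (254,186), both where they should project. Next I go over the torch and yaw so that tool x lies along world x.

Request:
servo_tool(
  moves=[
    {"linear":[1.2,0,-1.8],"yaw":0},
    {"linear":[2.2,0,-3.2],"yaw":0},
    {"linear":[2.2,0,-3.2],"yaw":0},
    {"linear":[2.2,0,-3.2],"yaw":0},
    {"linear":[2.2,0,-3.2],"yaw":0},
    {"linear":[1.6,0,-2.4],"yaw":0},
    {"linear":[0.84,0,-1.38],"yaw":0},
    {"linear":[0,0,0],"yaw":-0.11},
    {"linear":[0,0,0],"yaw":-0.11},
    {"linear":[0,0,0],"yaw":-0.11},
  ],
)

```text
t: 11.4
tool_pos: [0.5495, -0.3077, 0.216]
tool_rot: [[0.947, 0.0, 0.322], [-0.322, 0.0, 0.947], [-0.0, -1.0, 0.0]]
wrist_force: [-0.3, -1.2, 0.5]
finger_gap: 0.0939
```

Request:
servo_tool(
  moves=[
    {"linear":[0,0,0],"yaw":-0.11},
    {"linear":[0,0,0],"yaw":-0.11},
    {"linear":[0,0,0],"yaw":-0.11},
    {"linear":[0,0,0],"yaw":0},
    {"linear":[0,0,0],"yaw":0},
  ],
)

```text
t: 11.9
tool_pos: [0.5494, -0.3081, 0.216]
tool_rot: [[1.0, 0.0, 0.006], [-0.006, 0.0, 1.0], [0.0, -1.0, 0.0]]
wrist_force: [0.5, 1.2, 0.5]
finger_gap: 0.0939
```

```bash
python3 w.py w6; python3 - <<'E'
from h import *
d=np.load("w6.npy",allow_pickle=True).item();f,s=d["f"],d["s"]
p=proj(f,[[.549,-.309,.14]],s);print(p);x,y=p[0].astype(int)
b,m=blobs(f,(0,150,70),(12,255,255),(x-40,y-40,x+40,y+40),6);print(b)
T=arm.grab_frame("top"); S=arm.grab_frame("scene")
for q in b:
  P=onz(f,q[0],.14,s);print(P,np.array(s["tool_rot"]).T@(P-s["tool_pos"])*100)
E
```

```text
joints [ 61.3  31.9 -49.8  89.8  25.4  70.2   6.7] tcp [ 0.5494 -0.3081  0.216 ] 
 [[ 1.     0.     0.006]
 [-0.006  0.     1.   ]
 [ 0.    -1.     0.   ]] 11.9 0.09387700208036029 [0.54 1.18 0.49]
[[253.15371641 195.06772304]]
[([274.1, 164.9], [273, 163, 3, 5, 7]), ([253.7, 194.8], [248, 189, 13, 13, 130])]
[ 0.56697322 -0.28247357  0.14      ] [1.73919773 7.60285651 2.5688702 ]
[ 0.54947769 -0.30876071  0.14      ] [ 4.76008291e-03  7.60174342e+00 -6.98407423e-02]
```

View pics/w6.png

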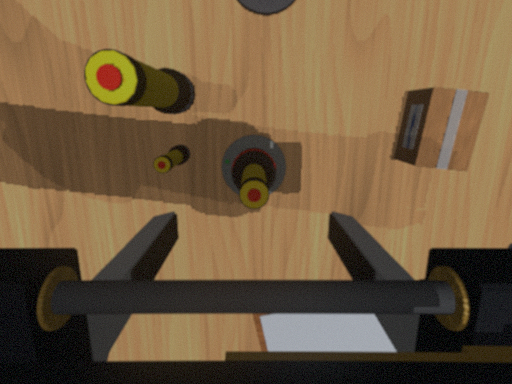

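The torch's red tail button is at (254,195), exactly between the jaws, and the carton at (440,125) and the look-alike torches are clear. I descend to grip about 70 mm above the lens.

Request:
servo_tool(
  moves=[
    {"linear":[0,3,-0.07],"yaw":0},
    {"linear":[0,3,0],"yaw":0},
    {"linear":[0,3,0],"yaw":0},
    {"linear":[0,3,0],"yaw":0},
    {"linear":[0,2,0],"yaw":0},
    {"linear":[0,1.5,0],"yaw":0},
    {"linear":[0,0,0],"yaw":0},
    {"linear":[0,0,0],"yaw":0},
  ],
)

```text
t: 12.85
tool_pos: [0.5497, -0.3093, 0.0618]
tool_rot: [[1.0, 0.001, 0.003], [-0.003, -0.0, 1.0], [0.001, -1.0, -0.0]]
wrist_force: [0.2, -0.9, 0.1]
finger_gap: 0.0942
```

Request:
servo_tool(
  moves=[
    {"linear":[0,0,0],"yaw":0},
    {"linear":[0,0,0],"yaw":0},
    {"linear":[0,0,0],"yaw":0},
    {"linear":[0,0,0],"yaw":0},
    {"linear":[0,0,0],"yaw":0},
    {"linear":[0,0,0],"yaw":0},
    {"linear":[0,0,0],"yaw":0},
    {"linear":[0,0,0],"yaw":0},
    {"linear":[0,0,0],"yaw":0},
    {"linear":[0,0,0],"yaw":0},
  ],
  fingers=-1,
)

```text
t: 13.85
tool_pos: [0.5493, -0.3093, 0.0611]
tool_rot: [[1.0, -0.0, 0.003], [-0.003, 0.0, 1.0], [-0.0, -1.0, 0.0]]
wrist_force: [-0.0, 0.2, -0.2]
finger_gap: 0.0259
```

Request:
servo_tool(
  moves=[
    {"linear":[0,0,0],"yaw":0},
    {"linear":[0,0,0],"yaw":0},
    {"linear":[0,0,0],"yaw":0},
    {"linear":[0,0,0],"yaw":0},
  ],
)

```text
t: 14.25
tool_pos: [0.5493, -0.3093, 0.0611]
tool_rot: [[1.0, -0.0, 0.003], [-0.003, 0.0, 1.0], [-0.0, -1.0, 0.0]]
wrist_force: [1.2, 0.9, -0.1]
finger_gap: 0.0257
```

Request:
servo_tool(
  moves=[
    {"linear":[0,-1,0],"yaw":0},
    {"linear":[0,-1,0],"yaw":0},
    {"linear":[0,-1,0],"yaw":0},
    {"linear":[0,0,0],"yaw":0},
    {"linear":[0,-0.05,-0.4],"yaw":0},
    {"linear":[0,-0.05,-0.4],"yaw":0},
    {"linear":[0,-0.05,-0.4],"yaw":0},
    {"linear":[0,-0.05,-0.4],"yaw":0},
  ],
)

```text
t: 15.05
tool_pos: [0.5497, -0.3234, 0.0928]
tool_rot: [[1.0, 0.0, 0.001], [-0.001, 0.003, 1.0], [0.0, -1.0, 0.003]]
wrist_force: [2.6, 9.8, -0.4]
finger_gap: 0.0258
```

Request:
servo_tool(
  moves=[
    {"linear":[0,0,-0.4],"yaw":0},
    {"linear":[0,0,-0.4],"yaw":0},
    {"linear":[0,0,-0.4],"yaw":0},
    {"linear":[0,0,0],"yaw":0},
  ],
)

```text
t: 15.45
tool_pos: [0.5493, -0.3374, 0.0928]
tool_rot: [[1.0, 0.0, 0.003], [-0.003, 0.001, 1.0], [0.0, -1.0, 0.001]]
wrist_force: [2.2, 2.8, 0.2]
finger_gap: 0.0255
```

```bash
python3 - <<'E'
from h import *
S=arm.grab_frame("scene");cv2.imwrite("pics/s7.png",cv2.resize(S["frame"][60:180,160:320],None,fx=5,fy=5));print(arm.state()["t"])
E
```

```text
15.5
```

View pics/s7.png

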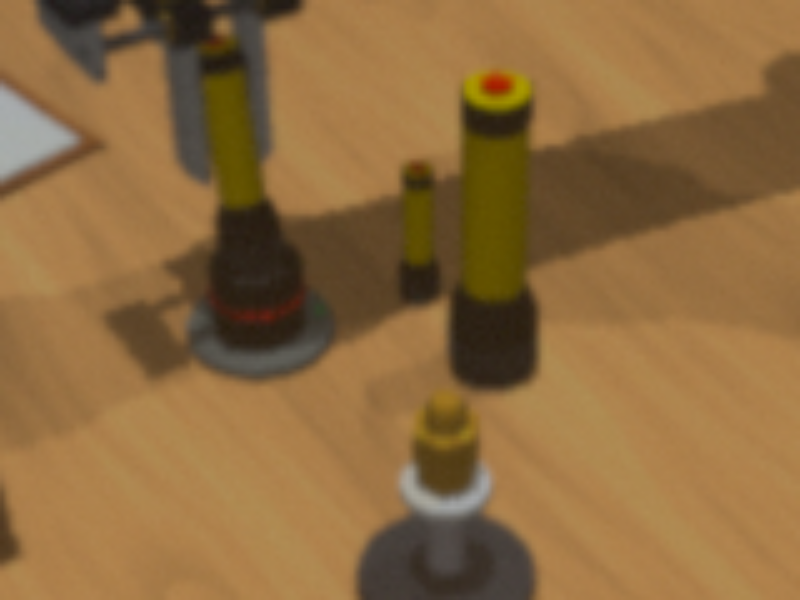

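The view shows the torch pivoting in the grip about the cup rim, tail at (220,45) leaning and head at (255,250), with the fitting intact on the stand at (446,440). I continue.

Request:
servo_tool(
  moves=[
    {"linear":[0,0.07,-0.38],"yaw":0},
    {"linear":[0,0.1,-0.38],"yaw":0},
    {"linear":[0,0.13,-0.38],"yaw":0},
    {"linear":[0,0.15,-0.38],"yaw":0},
    {"linear":[0,0.15,-0.38],"yaw":0},
    {"linear":[0,0.17,-0.38],"yaw":0},
    {"linear":[0,0.18,-0.38],"yaw":0},
    {"linear":[0,0,0],"yaw":0},
    {"linear":[0,0,0],"yaw":0},
  ],
)

```text
t: 16.4
tool_pos: [0.549, -0.364, 0.0835]
tool_rot: [[1.0, -0.0, 0.003], [-0.003, 0.0, 1.0], [-0.0, -1.0, 0.0]]
wrist_force: [0.4, 1.9, -0.8]
finger_gap: 0.0252
```

Request:
servo_tool(
  moves=[
    {"linear":[0,-1,0],"yaw":0},
    {"linear":[0,-3,0],"yaw":0},
    {"linear":[0,-4,0],"yaw":0},
    {"linear":[0,-4,0],"yaw":0},
    {"linear":[0,0,0],"yaw":0},
    {"linear":[0,0,0],"yaw":0},
  ],
)

```text
t: 17.0
tool_pos: [0.5492, -0.3643, 0.2047]
tool_rot: [[1.0, 0.001, 0.003], [-0.003, -0.002, 1.0], [0.001, -1.0, -0.002]]
wrist_force: [0.6, -0.4, -2.9]
finger_gap: 0.025
```

```bash
python3 w.py w8;python3 - <<'E'
from h import *
S=arm.grab_frame("scene");T=arm.grab_frame("top");np.save("s8.npy",S,allow_pickle=True);np.save("t8.npy",T,allow_pickle=True)
f=np.load("w8.npy",allow_pickle=True).item()["f"]["frame"]
s=arm.state();p=np.array(s["tool_pos"]);a=proj(S,p)[0].astype(int);b=proj(T,p)[0].astype(int);print(a,b)
def cr(i,c,w=60,h=45):
    y=np.clip(c[1],h,384-h);x=np.clip(c[0],w,512-w);return cv2.resize(i[y-h:y+h,x-w:x+w],(400,300))
cv2.imwrite("pics/o8.png",np.vstack([np.hstack([cr(S["frame"],a),cr(T["frame"],b)]),np.hstack([cv2.resize(f,(400,300)),np.zeros((300,400,3),np.uint8)])]))
E
```

```text
joints [ 63.   35.2 -48.2  86.1  27.1  70.8  10.9] tcp [ 0.5492 -0.3643  0.2047] 
 [[ 1.     0.001  0.003]
 [-0.003 -0.002  1.   ]
 [ 0.001 -1.    -0.002]] 17.0 0.025014171564168634 [ 0.57 -0.4  -2.9 ]
[196  52] [424 225]
```

View pics/o8.png

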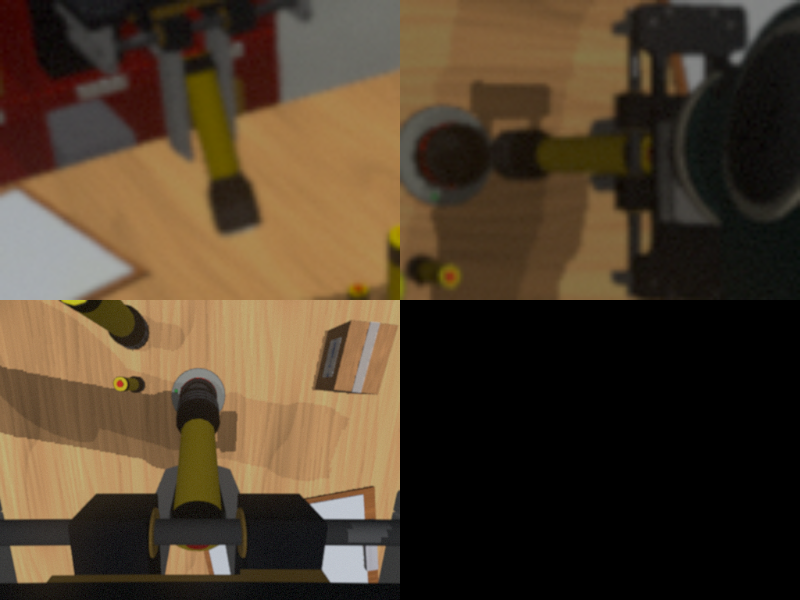

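The wrist and top crops show the torch tilted in the grip, clear of the cup. Scene pixels: tail edge (197,26.5), body/head edge (202.6,60.1), lens end about (208,76). I compute the tilt by casting onto the tool's y-z plane.

```bash
python3 - <<'E'
from h import *
S=np.load("s8.npy",allow_pickle=True).item();T=np.load("t8.npy",allow_pickle=True).item();d=np.load("w8.npy",allow_pickle=True).item()
def onx(f,p,s=None,x=.5492):
    o,v=ray(f,p,s);return o+v*(x-o[0])/v[0]
# yellow axis in scene
m=cv2.inRange(cv2.cvtColor(S["frame"],cv2.COLOR_BGR2HSV),(18,150,40),(35,255,255));q=np.zeros_like(m);q[20:66,185:212]=m[20:66,185:212]
n,l,st,c=cv2.connectedComponentsWithStats(q);i=1+np.argmax(st[1:,4]);print(st[i],c[i])
ys,xs=np.where(l==i);vx,vy,x0,y0=cv2.fitLine(np.c_[xs,ys].astype(np.float32),cv2.DIST_L2,0,.01,.01).ravel();print(vx,vy)
e=[np.array([x0,y0])+k*np.array([vx,vy]) for k in(-12,12)]
A,B=[onx(S,p) for p in e];dv=B-A;print("body axis",A,B,"tilt",np.degrees(np.arctan2(abs(dv[1]),abs(dv[2]))))
for nm,p in dict(tailedge=(196.9,26.5),edge=(202.6,60.1),lens=(208,76)).items(): print(nm,onx(S,p).round(4))
print("tri edge",tri(ray(S,(202.6,60.1)),ray(T,(405.1,226.5))))
G=np.array(d["s"]["tool_pos"])+[0,0,.019];print("grasp",G)
for th in(35,40,45,50,55):
    u=np.array([0,-np.sin(np.radians(th)),np.cos(np.radians(th))]);P=[G-u*28,G-u*70,G+u*48]
    print(th,proj(S,P).round(1).tolist(),proj(T,P[:2]).round(1).tolist(),proj(d["f"],P[:2],d["s"]).round(1).tolist())
E
```

```text
[192  27  16  35 341] [199.1143695   44.50439883]
0.23916745 0.9709783
body axis [ 0.5492     -0.35386062  0.26090332] [ 0.5492     -0.33262668  0.20763961] tilt 21.735032722482824
tailedge [ 0.5492 -0.3465  0.2804]
edge [ 0.5492 -0.3311  0.1973]
lens [ 0.5492 -0.3071  0.1639]
tri edge (array([ 0.54921321, -0.32129224,  0.2013886 ]), np.float64(0.008362975662920411))
grasp [ 0.54915392 -0.36427627  0.2236725 ]
35 [[398.6, 622.0], [367.2, 525.0], [272.2, 234.7]] [[2.2, 223.1], [-6.8, 222.9]] [[251.3, -167.3], [251.3, -169.7]]
40 [[192.5, 12.8], [29.7, -431.2], [-487.1, -1837.5]] [[-43.5, 221.3], [-53.7, 221.1]] [[251.1, -240.2], [251.0, -243.4]]
45 [[-1069.8, -3089.8], [-2181.4, -5834.6], [-6845.4, -17345.4]] [[-92.3, 219.3], [-103.5, 219.0]] [[250.7, -335.6], [250.7, -340.1]]
50 [[-14751.7, -33648.0], [-38043.7, -86195.3], [-437224.0, -987150.6]] [[-143.8, 216.8], [-155.9, 216.5]] [[250.3, -469.1], [250.2, -475.9]]
55 [[-20447704.0, -42309364.6], [5242407.8, 10858891.3], [107257.4, 222225.9]] [[-196.3, 213.9], [-208.3, 213.4]] [[249.6, -675.0], [249.5, -686.3]]
```

```bash
python3 - <<'E'
from h import *
S=np.load("s8.npy",allow_pickle=True).item();T=np.load("t8.npy",allow_pickle=True).item();d=np.load("w8.npy",allow_pickle=True).item()
for f in(S,T): print(ray(f,(200,50))[0])
G=np.array(d["s"]["tool_pos"])+[0,0,.019]
print(proj(S,G),proj(T,G),proj(d["f"],G,d["s"]))
for th in(15,25,35,45,55):
    u=np.array([0,-np.sin(np.radians(th)),np.cos(np.radians(th))]);P=[G-u*.028,G-u*.07,G+u*.048]
    print(th,proj(S,P).round(1).tolist(),proj(T,P[:2]).round(1).tolist(),proj(d["f"],P,d["s"]).round(1).tolist())
cv2.imwrite("pics/w8c.png",cv2.resize(np.hstack([d["f"]["frame"][60:330,190:320],S["frame"][0:90,160:240].repeat(3,0).repeat(3,1)]),None,fx=2,fy=2))
E
```

```text
[0.94734387 0.53567769 0.75101009]
[0.52692243 0.01120924 1.13515143]
[[195.72716365  44.9809798 ]] [[428.2442992  225.24831621]] [[254.2799154  238.05865599]]
15 [[198.0, 55.9], [201.2, 71.6], [191.8, 25.7]] [[420.5, 225.4], [409.7, 225.5]] [[254.0, 210.8], [253.7, 180.6], [255.0, 308.6]]
25 [[198.7, 56.0], [203.1, 72.3], [190.5, 25.5]] [[418.9, 225.3], [405.6, 225.4]] [[254.0, 204.8], [253.7, 166.9], [255.0, 320.1]]
35 [[199.4, 55.9], [204.8, 72.1], [189.3, 26.0]] [[417.5, 225.3], [402.2, 225.3]] [[254.0, 199.6], [253.7, 153.9], [254.9, 327.7]]
45 [[200.0, 55.4], [206.3, 71.1], [188.4, 27.0]] [[416.4, 225.2], [399.4, 225.1]] [[254.0, 195.2], [253.7, 141.9], [254.9, 331.4]]
55 [[200.4, 54.7], [207.5, 69.3], [187.8, 28.6]] [[415.7, 225.2], [397.5, 225.0]] [[254.0, 191.8], [253.7, 131.2], [254.8, 331.6]]
```

```bash
python3 - <<'E'
from h import *
S=np.load("s8.npy",allow_pickle=True).item();T=np.load("t8.npy",allow_pickle=True).item();d=np.load("w8.npy",allow_pickle=True).item()
w=d["f"]["frame"];print("wrist rows", [(r,w[r,246:256].mean(0).astype(int).tolist()) for r in range(80,320,6)])
print("top cols",[(c,T["frame"][224:229,c].mean(0).astype(int).tolist()) for c in range(366,446,2)])
o=np.hstack([cv2.resize(w[70:330,170:340],(390,597)),cv2.resize(T["frame"][200:250,380:414],(400,597),interpolation=cv2.INTER_CUBIC)])
cv2.imwrite("pics/o9.png",cv2.convertScaleAbs(o,alpha=1.8,beta=10))
E
```

```text
wrist rows [(80, [96, 142, 187]), (86, [94, 136, 176]), (92, [133, 137, 136]), (98, [124, 129, 135]), (104, [32, 37, 45]), (110, [46, 48, 54]), (116, [47, 47, 51]), (122, [35, 37, 43]), (128, [25, 29, 33]), (134, [16, 22, 28]), (140, [18, 23, 28]), (146, [17, 22, 27]), (152, [14, 61, 72]), (158, [15, 82, 97]), (164, [21, 84, 98]), (170, [16, 83, 97]), (176, [19, 84, 98]), (182, [14, 82, 97]), (188, [13, 82, 97]), (194, [12, 83, 97]), (200, [17, 83, 97]), (206, [15, 82, 97]), (212, [16, 83, 97]), (218, [15, 83, 97]), (224, [21, 84, 98]), (230, [18, 84, 98]), (236, [17, 83, 98]), (242, [18, 83, 97]), (248, [12, 81, 96]), (254, [17, 84, 98]), (260, [15, 19, 22]), (266, [10, 16, 18]), (272, [13, 15, 20]), (278, [14, 18, 20]), (284, [35, 35, 36]), (290, [41, 42, 42]), (296, [45, 45, 46]), (302, [45, 45, 47]), (308, [45, 44, 46]), (314, [25, 28, 85])]
top cols [(366, [79, 87, 88]), (368, [40, 48, 51]), (370, [11, 20, 47]), (372, [19, 26, 35]), (374, [17, 24, 31]), (376, [13, 22, 28]), (378, [14, 21, 29]), (380, [11, 21, 27]), (382, [11, 19, 27]), (384, [12, 19, 27]), (386, [8, 16, 25]), (388, [9, 17, 25]), (390, [15, 22, 28]), (392, [18, 23, 29]), (394, [18, 23, 30]), (396, [19, 24, 30]), (398, [10, 18, 25]), (400, [9, 15, 23]), (402, [9, 16, 24]), (404, [8, 22, 30]), (406, [6, 48, 60]), (408, [7, 50, 61]), (410, [8, 50, 61]), (412, [4, 48, 60]), (414, [6, 49, 61]), (416, [6, 49, 61]), (418, [7, 50, 61]), (420, [5, 49, 60]), (422, [10, 50, 61]), (424, [8, 50, 60]), (426, [6, 49, 60]), (428, [6, 49, 61]), (430, [10, 42, 53]), (432, [13, 18, 23]), (434, [29, 31, 34]), (436, [16, 47, 56]), (438, [9, 39, 60]), (440, [12, 15, 20]), (442, [32, 35, 38]), (444, [27, 30, 34])]
```

View pics/o9.png

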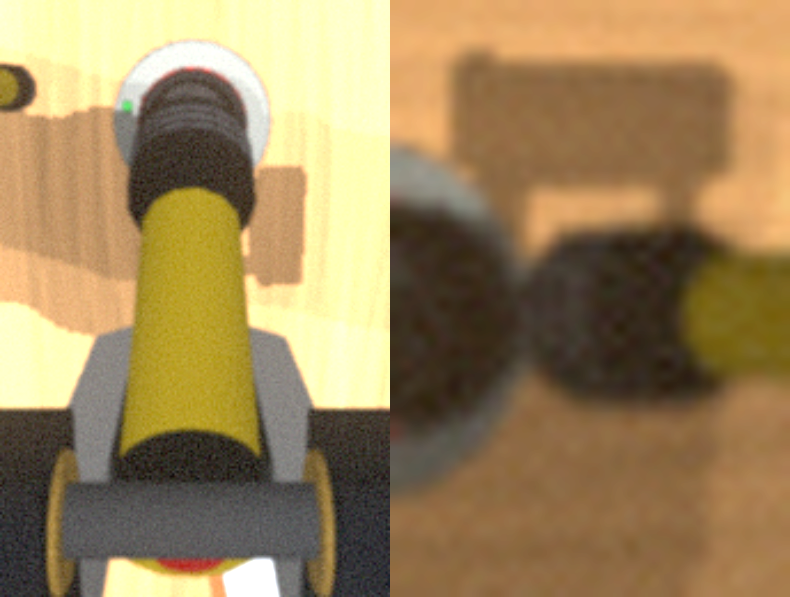

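The crops show, in the wrist view, the yellow/head edge at row 152 and the yellow/tail edge at row 259. In the top view the yellow edge is at column 405 and the lens edge at about column 391.5. I solve tilt and grip position from these four.

```bash
cat > fit.py <<'E'
from h import *
from scipy.optimize import least_squares
T=np.load("t8.npy",allow_pickle=True).item();d=np.load("w8.npy",allow_pickle=True).item()
def pt(th,g,G,a,r): return G+(a-g)*np.array([0,-np.sin(th),np.cos(th)])+r*np.array([0,np.cos(th),np.sin(th)])
def fit(G,obs):
    def e(p): return [proj(f,pt(p[0],p[1],G,a,r),s)[0][i]-v for f,s,a,r,i,v in obs]
    q=least_squares(e,[.8,.07]);return np.degrees(q.x[0]),q.x[1],q.fun.round(1)
if __name__=="__main__":
    G=np.array(d["s"]["tool_pos"])+[0,0,.019]
    W=(d["f"],d["s"]);o=[(*W,.042,.013,1,152),(*W,.118,.013,1,259),(T,None,.042,.013,0,405),(T,None,0,.018,0,391.5)]
    print(fit(G,o));print(fit(G,o[:2]));print(fit(G,o[2:]))
E
python3 fit.py
```

```text
(np.float64(35.052412646058876), np.float64(0.09814150377565621), array([ 1.7, -0. , -1.2, -3.7]))
(np.float64(36.393575407522036), np.float64(0.0986627866886338), array([-0.,  0.]))
(np.float64(22.60718822620913), np.float64(0.10291786873151242), array([0., 0.]))
```

The fit says a tilt of about 36° with the grip 98 mm from the lens, so it slipped along and swung back somewhat. I go slowly to the aiming pose, then re-check for drift using the same wrist rows.

Request:
servo_tool(
  moves=[
    {"linear":[0.2,-0.5,0.5],"yaw":0},
    {"linear":[0.2,-0.5,1.5],"yaw":0},
    {"linear":[0.2,-0.5,2],"yaw":0},
    {"linear":[0.2,-0.5,2.5],"yaw":0},
    {"linear":[0.2,-0.5,2.5],"yaw":0},
    {"linear":[0.2,-0.5,2.5],"yaw":0},
    {"linear":[0.2,0,2.2],"yaw":0},
    {"linear":[0.1,0,1.5],"yaw":0},
    {"linear":[0,0,0.7],"yaw":0},
    {"linear":[0,0,0.2],"yaw":0},
  ],
)

```text
t: 18.15
tool_pos: [0.5646, -0.2022, 0.2337]
tool_rot: [[1.0, -0.0, 0.002], [-0.002, -0.0, 1.0], [-0.0, -1.0, -0.0]]
wrist_force: [0.3, -0.7, -2.2]
finger_gap: 0.0252
```

```bash
cat > rows.py <<'E'
import sys
from h import *
d=np.load(sys.argv[1]+".npy",allow_pickle=True).item();w=d["f"]["frame"][:,246:258].mean(1)
y=np.where((w[:,1]>2.2*w[:,0])&(w[:,2]>2.2*w[:,0]))[0];y=y[(y>100)&(y<330)];runs=np.split(y,np.where(np.diff(y)>2)[0]+1);r=max(runs,key=len);print("yellow rows",r[0],r[-1])
from fit import fit
G=np.array(d["s"]["tool_pos"])+[0,0,.019];W=(d["f"],d["s"])
th,g,_=fit(G,[(*W,.042,.013,1,r[0]),(*W,.118,.013,1,r[-1]+1)]);t=np.radians(th)
F=np.array([.5643,-.0862,.095]);u=np.array([0,-np.sin(t),np.cos(t)]);n=np.array([0,np.cos(t),np.sin(t)])
M=G+(.065-g)*u;print("tilt",th,"g",g,"mid",M,"fitting in torch frame x,perp,z",(F-M)[0],(F-M)@n,(F-M)@u)
E
python3 rows.py w8; python3 w.py w10; python3 rows.py w10
```

```text
yellow rows 151 257
tilt 36.72780286151857 g 0.09933064491850638 mid [ 0.54915392 -0.34374606  0.19615699] fitting in torch frame x,perp,z 0.01514607822264713 0.14592613395927942 -0.23509204858920488
joints [ 54.9  28.1 -52.1  93.1  23.3  70.3  -2.1] tcp [ 0.5646 -0.2022  0.2337] 
 [[ 1.    -0.     0.002]
 [-0.002 -0.     1.   ]
 [-0.    -1.    -0.   ]] 18.15 0.0251724709818563 [ 0.35 -0.72 -2.16]
yellow rows 152 258
tilt 36.463798739925 g 0.09863662248790787 mid [ 0.56457141 -0.18217358  0.22562467] fitting in torch frame x,perp,z -0.0002714083589497873 -0.0004470978290329061 -0.16209111982441038
```

On aim with no noticeable drift. I idle for a second, re-check, and use the last picture for a cross-check from the scene and top cameras with the predicted axis drawn.

Request:
servo_tool(
  moves=[
    {"linear":[0,0,0],"yaw":0},
    {"linear":[0,0,0],"yaw":0},
    {"linear":[0,0,0],"yaw":0},
    {"linear":[0,0,0],"yaw":0},
    {"linear":[0,0,0],"yaw":0},
    {"linear":[0,0,0],"yaw":0},
    {"linear":[0,0,0],"yaw":0},
    {"linear":[0,0,0],"yaw":0},
    {"linear":[0,0,0],"yaw":0},
    {"linear":[0,0,0],"yaw":0},
  ],
)

```text
t: 19.2
tool_pos: [0.5646, -0.203, 0.2336]
tool_rot: [[1.0, -0.0, 0.003], [-0.003, 0.0, 1.0], [-0.0, -1.0, 0.0]]
wrist_force: [-1.0, 1.1, -1.9]
finger_gap: 0.0252
```

```bash
python3 w.py w11; python3 rows.py w11; python3 - <<'E'
from h import *
M=np.array([.5646,-.1822,.2256]);t=np.radians(36.5);u=np.array([0,-np.sin(t),np.cos(t)]);F=np.array([.5643,-.0862,.095])
out=[]
for nm in("scene","top"):
    f=arm.grab_frame(nm);p=proj(f,[M-.065*u,M-.023*u,M+.053*u,F]);print(nm,p.round(1).tolist())
    c=p.mean(0).astype(int);x0=max(c[0]-50,0);y0=max(c[1]-75,0);im=cv2.resize(f["frame"][y0:y0+150,x0:x0+100],None,fx=4,fy=4)
    im=cv2.convertScaleAbs(im,alpha=1.6)
    for q in p: cv2.circle(im,tuple(((q-[x0,y0]+.5)*4).astype(int).tolist()),4,(255,0,255),-1)
    out.append(im);print(x0,y0)
cv2.imwrite("pics/o11.png",np.hstack(out))
E
```

```text
joints [ 55.   28.2 -52.1  93.1  23.3  70.3  -2. ] tcp [ 0.5646 -0.203   0.2336] 
 [[ 1.    -0.     0.003]
 [-0.003  0.     1.   ]
 [-0.    -1.     0.   ]] 19.2 0.025159595575665116 [-0.95  1.1  -1.89]
yellow rows 151 257
tilt 36.80995362358464 g 0.09929892584701536 mid [ 0.56459937 -0.18244278  0.22516892] fitting in torch frame x,perp,z -0.00029936585833190144 -0.0009377639376416579 -0.1618818682659755
scene [[235.3, 107.9], [229.3, 90.0], [218.2, 57.0], [248.8, 147.7]]
182 25
top [[327.4, 216.9], [340.7, 216.7], [367.4, 216.1], [299.9, 217.6]]
283 141
```

View pics/o11.png

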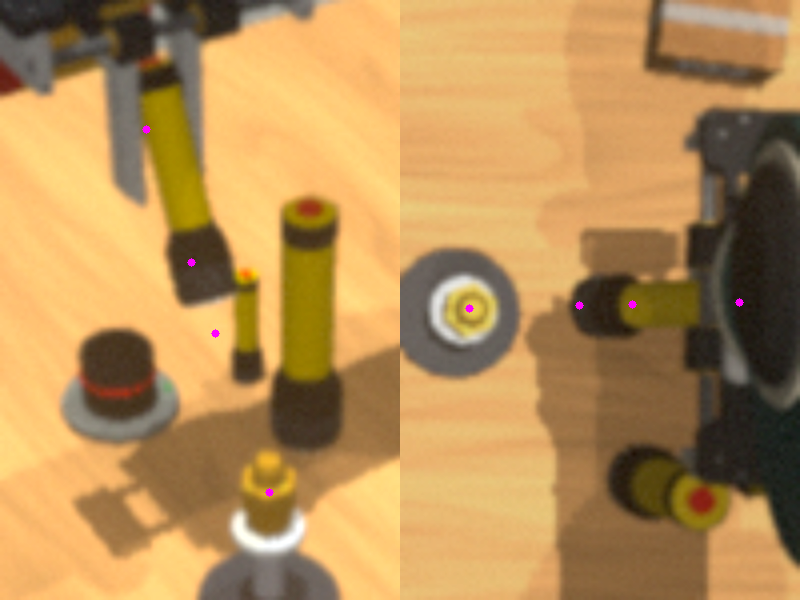

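The top view roughly agrees (lens dot 7 px from the head end at 4x). The scene view shows the torch about 8 px higher than predicted: tail edge (221.5,45.7), body edge (229,82), lens (232.7,99.5) in full pixels. I solve all three views jointly without assuming the axis passes through the grasp point.

```bash
cat > fit3.py <<'E'
from h import *
from scipy.optimize import least_squares
d=np.load("w11.npy",allow_pickle=True).item();s=d["s"]
S=np.load("s8.npy",allow_pickle=True).item();T=np.load("t8.npy",allow_pickle=True).item();W=d["f"]
def pred(p,f,ss,a,r):
    u=np.array([0,-np.sin(p[0]),np.cos(p[0])]);L=np.array([.5646,p[1],p[2]]);P=L+a*u
    R,t=cam(f,ss);v=-R.T@t-P;v=v-u*(v@u);return proj(f,P+r*v/np.linalg.norm(v),ss)[0]
obs={"S":[(S,None,.118,.013,0,221.5),(S,None,.118,.013,1,45.7),(S,None,.042,.013,0,229),(S,None,.042,.013,1,82),(S,None,0,.018,0,232.7),(S,None,0,.018,1,99.5)],
"T":[(T,None,.042,.013,0,338),(T,None,0,.018,0,325.5)],"W":[(W,s,.042,.013,1,151),(W,s,.118,.013,1,258)]}
F=np.array([.5643,-.0862,.095])
for k in("S","ST","STW","TW"):
    o=sum([obs[c] for c in k],[])
    q=least_squares(lambda p:[pred(p,*x[:4])[x[4]]-x[5] for x in o],[.7,-.145,.18]);th=q.x[0]
    u=np.array([0,-np.sin(th),np.cos(th)]);n=np.array([0,np.cos(th),np.sin(th)]);L=np.r_[.5646,q.x[1:]];G=np.array(s["tool_pos"])+[0,0,.019]
    M=L+.065*u;print(k,"tilt",np.degrees(th).round(1),"lens",q.x[1:].round(4),"mid z",M[2].round(3),"F: perp",((F-M)@n).round(4),"z",((F-M)@u).round(4),"G along",((G-L)@u).round(4),"off",((G-L)@n).round(4),"res",q.fun.round(1))
E
python3 fit3.py
```

```text
S tilt 19.9 lens [-0.1558  0.1943] mid z 0.255 F: perp 0.0317 z -0.1821 G along 0.0709 off -0.0245 res [ 0.   0.5 -0.1 -0.9  0.1  0.4]
ST tilt 21.7 lens [-0.1527  0.1953] mid z 0.256 F: perp 0.0246 z -0.1828 G along 0.0719 off -0.0255 res [-0.1  0.4  0.3 -0.9  0.8  0.6 -0.1  0.6]
STW tilt 24.1 lens [-0.1501  0.1963] mid z 0.256 F: perp 0.0169 z -0.1836 G along 0.073 off -0.0253 res [-0.5  0.1  0.5 -1.   1.4  0.5 -0.3 -0.3  0.5 -0.2]
TW tilt 22.4 lens [-0.1504  0.2014] mid z 0.262 F: perp 0.0189 z -0.1879 G along 0.0673 off -0.0291 res [-0.3  0.1  0.1  0. ]
```

Joint fit (residuals ≤1.4 px): the tilt is only about 23°, and the torch axis lies about 25 mm off the finger centre line. The lever geometry gives the same. The tail evidently hit the gripper's cross rod, about 63 mm above the grasp point, so the torch slid sideways instead of pivoting. To mend it, I put the torch back in the cup, straighten it, and regrasp higher (about 83 mm from the lens) so that the tail clears the rods.

Request:
servo_tool(
  moves=[
    {"linear":[-0.2,0,-1],"yaw":0},
    {"linear":[-0.2,0,-2],"yaw":0},
    {"linear":[-0.2,0,-2.5],"yaw":0},
    {"linear":[-0.2,0.5,-2.5],"yaw":0},
    {"linear":[-0.2,1.5,-2.5],"yaw":0},
    {"linear":[-0.2,2,-2],"yaw":0},
    {"linear":[-0.2,2,-1.8],"yaw":0},
    {"linear":[-0.16,1.5,-1],"yaw":0},
    {"linear":[0,1,-0.25],"yaw":0},
    {"linear":[0,0,0],"yaw":0},
  ],
)

```text
t: 20.35
tool_pos: [0.548, -0.358, 0.1471]
tool_rot: [[1.0, -0.002, 0.003], [-0.003, 0.002, 1.0], [-0.002, -1.0, 0.002]]
wrist_force: [-0.8, -0.1, -2.0]
finger_gap: 0.0252
```

Request:
servo_tool(
  moves=[
    {"linear":[0,1.5,0],"yaw":0},
    {"linear":[0,1.5,0],"yaw":0},
    {"linear":[0,1.5,0],"yaw":0},
    {"linear":[0,1,0],"yaw":0},
    {"linear":[0,0.5,0],"yaw":0},
    {"linear":[0,0,0],"yaw":0},
  ],
)

```text
t: 20.95
tool_pos: [0.5484, -0.3582, 0.0879]
tool_rot: [[1.0, -0.001, 0.003], [-0.003, 0.001, 1.0], [-0.001, -1.0, 0.001]]
wrist_force: [-0.3, -1.0, -2.3]
finger_gap: 0.0253
```

Request:
servo_tool(
  moves=[
    {"linear":[0,0.3,0.1],"yaw":0},
    {"linear":[0,0.3,0.1],"yaw":0},
    {"linear":[0,0,0.4],"yaw":0},
    {"linear":[0,0,0.4],"yaw":0},
    {"linear":[0,0,0.4],"yaw":0},
    {"linear":[0,0,0],"yaw":0},
  ],
)

```text
t: 21.55
tool_pos: [0.549, -0.3445, 0.0832]
tool_rot: [[1.0, 0.001, 0.003], [-0.003, -0.001, 1.0], [0.001, -1.0, -0.001]]
wrist_force: [2.5, -3.0, -0.1]
finger_gap: 0.0255
```

Request:
servo_tool(
  moves=[
    {"linear":[0,0,0.4],"yaw":0},
    {"linear":[0,0,0.4],"yaw":0},
    {"linear":[0,0,0.4],"yaw":0},
    {"linear":[0,0,0.4],"yaw":0},
    {"linear":[0,0,0],"yaw":0},
  ],
)

```text
t: 22.05
tool_pos: [0.5489, -0.3278, 0.0827]
tool_rot: [[1.0, 0.0, 0.002], [-0.002, -0.0, 1.0], [0.0, -1.0, -0.0]]
wrist_force: [2.7, -3.7, -1.5]
finger_gap: 0.0257
```

```bash
python3 w.py w12; python3 - <<'E'
from h import *
S=arm.grab_frame("scene")
for b in [(190,30,225,110)]:
    r,m=blobs(S,(18,150,40),(35,255,255),b,30);print(r)
    ys,xs=np.where(m>0)
    for y in range(ys.min(),ys.max()+1,4): print(y,xs[ys==y].min(),xs[ys==y].max(),end=" | ")
u=np.array([0,0,1.])
for th in(0,10,20):
    t=np.radians(th);u=np.array([0,-np.sin(t),np.cos(t)]);L=np.array([.549,-.307,.04]);print(th,proj(S,[L+.042*u,L+.118*u]).round(1).tolist())
E
```

```text
joints [ 59.1  40.6 -44.6  94.8  32.5  58.3   3.7] tcp [ 0.5489 -0.3278  0.0827] 
 [[ 1.     0.     0.002]
 [-0.002 -0.     1.   ]
 [ 0.    -1.    -0.   ]] 22.05 0.025660384969186274 [ 2.71 -3.74 -1.52]
[([206.1, 60.4], [194, 55, 26, 11, 42]), ([208.0, 92.8], [203, 78, 12, 29, 252])]
40 190 191 | 44 190 191 | Traceback (most recent call last):
  File "<stdin>", line 6, in <module>
    return umr_minimum(a, axis, None, out, keepdims, initial, where)
ValueError: zero-size array to reduction operation minimum which has no identity
```

Request:
servo_tool(
  moves=[
    {"linear":[0,0,0.4],"yaw":0},
    {"linear":[0,0,0.4],"yaw":0},
    {"linear":[0,0,0.4],"yaw":0},
    {"linear":[0,0.2,0.3],"yaw":0},
    {"linear":[0,0.3,0],"yaw":0},
    {"linear":[0,0,0],"yaw":0},
  ],
)

```text
t: 22.75
tool_pos: [0.5492, -0.3148, 0.0779]
tool_rot: [[1.0, 0.001, 0.004], [-0.004, -0.002, 1.0], [0.001, -1.0, -0.002]]
wrist_force: [5.4, -8.8, -0.3]
finger_gap: 0.0255
```

```bash
python3 w.py w13; python3 rows.py w13; python3 - <<'E'
from h import *
S=arm.grab_frame("scene")
r,m=blobs(S,(18,150,40),(35,255,255),(195,50,222,115),30);print(r)
ys,xs=np.where(m>0)
for y in range(66,110,4):
    if (ys==y).any(): print(y,xs[ys==y].min(),xs[ys==y].max(),end=" | ")
for th in(-5,0,10,20):
    t=np.radians(th);u=np.array([0,-np.sin(t),np.cos(t)]);L=np.array([.549,-.307,.03]);print(th,proj(S,[L+.042*u,L+.118*u]).round(1).tolist())
E
```

```text
joints [ 58.3  40.3 -44.6  96.   32.7  57.4   2.1] tcp [ 0.5492 -0.3148  0.0779] 
 [[ 1.     0.001  0.004]
 [-0.004 -0.002  1.   ]
 [ 0.001 -1.    -0.002]] 22.75 0.025546883078346957 [ 5.42 -8.8  -0.27]
yellow rows 194 253
tilt 4.729263842410977 g 0.07940458725757198 mid [ 0.54919706 -0.31363934  0.08255552] fitting in torch frame x,perp,z 0.015102943084626674 0.22769101939291544 -0.0063497051877710944
[([202.7, 66.4], [196, 63, 15, 7, 30]), ([209.9, 95.8], [205, 82, 11, 28, 227])]
66 200 215 | 78 204 211 | 82 211 212 | 86 205 213 | 90 206 213 | 94 206 213 | 98 206 214 | 102 207 214 | 106 207 215 | -5 [[211.2, 106.3], [210.4, 83.4]]
0 [[210.6, 105.5], [208.5, 81.4]]
10 [[209.3, 104.4], [204.9, 78.2]]
20 [[208.1, 103.6], [201.6, 76.4]]
```

The torch is nearly upright and well down in the cup. I release it, let it settle, recentre and check.

Request:
servo_tool(
  moves=[
    {"linear":[0,0,0],"yaw":0},
    {"linear":[0,0,0],"yaw":0},
    {"linear":[0,0,0],"yaw":0},
    {"linear":[0,0,0],"yaw":0},
    {"linear":[0,0,0],"yaw":0},
    {"linear":[0,0,0],"yaw":0},
    {"linear":[0,0,0.3],"yaw":0},
    {"linear":[0,0.4,0.3],"yaw":0},
    {"linear":[0,0,0],"yaw":0},
    {"linear":[0,0,0],"yaw":0},
  ],
  fingers=1,
)

```text
t: 23.85
tool_pos: [0.5487, -0.3073, 0.0735]
tool_rot: [[1.0, -0.0, 0.003], [-0.003, 0.0, 1.0], [-0.0, -1.0, 0.0]]
wrist_force: [-0.5, -0.4, 1.4]
finger_gap: 0.0939
```

```bash
python3 w.py w14; python3 rows.py w14; python3 - <<'E'
from h import *
S=arm.grab_frame("scene")
m=blobs(S,(18,150,40),(35,255,255),(195,60,222,120),30)[1];ys,xs=np.where(m>0)
for y in range(74,118,4):
    if (ys==y).any(): print(y,xs[ys==y].min(),xs[ys==y].max(),end=" | ")
L=np.array([.549,-.308,.01]);print(proj(S,[L+[0,0,.042],L+[0,0,.118],L+[0,0,.13]]).round(1).tolist())
d=np.load("w14.npy",allow_pickle=True).item();print(proj(d["f"],[L+[0,0,.118]+[0,.013,0],L+[0,.013,.05]],d["s"]))
E
```

```text
joints [ 57.8  40.4 -44.5  96.6  32.8  56.9   1.4] tcp [ 0.5487 -0.3073  0.0735] 
 [[ 1.    -0.     0.003]
 [-0.003  0.     1.   ]
 [-0.    -1.     0.   ]] 23.85 0.09392634644446735 [-0.48 -0.45  1.39]
yellow rows 198 244
tilt -0.3218296882971156 g 0.07984039943024338 mid [ 0.54865209 -0.30735949  0.07762724] fitting in torch frame x,perp,z 0.0156479123789266 0.22105841792861333 0.01861473082693858
82 206 212 | 86 205 213 | 90 204 214 | 94 205 214 | 98 205 214 | 102 205 215 | 106 206 215 | 110 205 216 | 114 206 214 | [[210.9, 111.3], [208.9, 87.8], [208.6, 83.8]]
[[255.40633838 244.50836552]
 [254.48236673 201.00607747]]
```

The torch is seated upright again (tail edge at row 244 against a predicted 244.5). Now I regrasp at 82 mm and lever again.

Request:
servo_tool(
  moves=[
    {"linear":[0,0,0],"yaw":0},
    {"linear":[0,0,0],"yaw":0},
    {"linear":[0,0,0],"yaw":0},
    {"linear":[0,0,0],"yaw":0},
    {"linear":[0,0,0],"yaw":0},
    {"linear":[0,0,0],"yaw":0},
    {"linear":[0,0,0],"yaw":0},
    {"linear":[0,0,0],"yaw":0},
    {"linear":[0,0,0],"yaw":0},
    {"linear":[0,0,0],"yaw":0},
  ],
  fingers=-1,
)

```text
t: 24.95
tool_pos: [0.5487, -0.3074, 0.0736]
tool_rot: [[1.0, -0.0, 0.003], [-0.003, 0.0, 1.0], [-0.0, -1.0, 0.0]]
wrist_force: [0.2, -0.7, 0.3]
finger_gap: 0.0261
```

Request:
servo_tool(
  moves=[
    {"linear":[0,0,0],"yaw":0},
    {"linear":[0,0,0],"yaw":0},
    {"linear":[0,0,0],"yaw":0},
    {"linear":[0,-1,0],"yaw":0},
    {"linear":[0,-1,0],"yaw":0},
    {"linear":[0,-1,0],"yaw":0},
    {"linear":[0,0,0],"yaw":0},
    {"linear":[0,0,-0.37],"yaw":0},
    {"linear":[0,-0.05,-0.4],"yaw":0},
    {"linear":[0,-0.05,-0.4],"yaw":0},
  ],
)

```text
t: 25.95
tool_pos: [0.5491, -0.3176, 0.1043]
tool_rot: [[1.0, 0.0, 0.002], [-0.002, 0.003, 1.0], [0.0, -1.0, 0.003]]
wrist_force: [2.9, 8.7, -1.1]
finger_gap: 0.0255
```

Request:
servo_tool(
  moves=[
    {"linear":[0,-0.05,-0.4],"yaw":0},
    {"linear":[0,-0.05,-0.4],"yaw":0},
    {"linear":[0,0,-0.34],"yaw":0},
    {"linear":[0,0,0],"yaw":0},
  ],
)

```text
t: 26.35
tool_pos: [0.549, -0.3298, 0.1051]
tool_rot: [[1.0, 0.0, 0.003], [-0.003, 0.002, 1.0], [0.0, -1.0, 0.002]]
wrist_force: [3.2, 4.1, -1.5]
finger_gap: 0.0258
```

```bash
python3 w.py w15; python3 rows.py w15
```

```text
joints [ 59.9  39.3 -45.6  93.8  31.2  60.5   4.8] tcp [ 0.549  -0.3298  0.1051] 
 [[ 1.     0.     0.003]
 [-0.003  0.002  1.   ]
 [ 0.    -1.     0.002]] 26.35 0.025755045022493657 [ 3.25  4.09 -1.53]
yellow rows 179 237
tilt 10.150155910126973 g 0.09828296263930703 mid [ 0.54902942 -0.323897    0.09135364] fitting in torch frame x,perp,z 0.015270575680622511 0.23461946844257606 -0.038299692154774446
```

```bash
cat > off.py <<'E'
import sys
from h import *
from scipy.optimize import least_squares
def solve(n,r0,r1,g=.0825):
    d=np.load(n+".npy",allow_pickle=True).item();G=np.array(d["s"]["tool_pos"])+[0,0,.019]
    def P(p,a):
        u=np.array([0,-np.sin(p[0]),np.cos(p[0])]);nn=np.array([0,np.cos(p[0]),np.sin(p[0])])
        return proj(d["f"],G+(a-g)*u+(p[1]+.013)*nn,d["s"])[0][1]
    q=least_squares(lambda p:[P(p,.042)-r0,P(p,.118)-r1],[.3,0.],x_scale=[1,.01]);return np.degrees(q.x[0]),q.x[1]*1000,[(t,[round(P((np.radians(t),0),a)) for a in(.042,.118)]) for t in(0,15,30,45)]
if __name__=="__main__": print(solve(sys.argv[1],float(sys.argv[2]),float(sys.argv[3]),float(sys.argv[4])))
E
python3 off.py w14 198 244 .0825; python3 off.py w15 179 237 .0825; python3 - <<'E'
from h import *
S=arm.grab_frame("scene");np.save("s15.npy",S,allow_pickle=True)
m=blobs(S,(18,150,40),(35,255,255),(190,50,222,120),30)[1];ys,xs=np.where(m>0)
for y in range(54,118,3):
    if (ys==y).any(): print(y,xs[ys==y].min(),xs[ys==y].max(),end=" | ")
G=np.array([.549,-.3298,.1241])
for th in(5,10,15):
    t=np.radians(th);u=np.array([0,-np.sin(t),np.cos(t)]);print(th,proj(S,[G-.0405*u,G+.0355*u]).round(1).tolist())
E
```

```text
(np.float64(-0.3381218297905465), np.float64(-0.7356576940730352), [(0, [197, 243]), (15, [184, 265]), (30, [174, 284]), (45, [166, 299])])
(np.float64(7.075290271834657), np.float64(8.282586556240055), [(0, [197, 243]), (15, [184, 265]), (30, [174, 284]), (45, [166, 299])])
54 195 212 | 69 201 209 | 72 202 208 | 75 204 209 | 78 202 210 | 81 202 210 | 84 203 210 | 87 203 211 | 90 203 211 | 93 204 212 | 96 203 213 | 99 204 213 | 102 205 212 | 111 218 218 | 5 [[206.9, 98.4], [203.5, 72.8]]
10 [[207.5, 98.9], [203.0, 72.4]]
15 [[208.1, 99.3], [202.5, 72.1]]
```

The solve shows the torch at 7° and 8 mm off. In both attempts it pivots about the tail end: the fingers touch along their whole overlap and the upper contact sticks. So I should grip near the tail (short overlap, tail well under the rods) and lever with the tail as pivot. I reverse, put it back, release, and regrasp 25 mm below the tail.

Request:
servo_tool(
  moves=[
    {"linear":[0,0,0.4],"yaw":0},
    {"linear":[0,0,0.4],"yaw":0},
    {"linear":[0,0,0.4],"yaw":0},
    {"linear":[0,0.2,0.4],"yaw":0},
    {"linear":[0,0.5,0.4],"yaw":0},
    {"linear":[0,0.8,0],"yaw":0},
    {"linear":[0,0.8,0],"yaw":0},
    {"linear":[0,0,0],"yaw":0},
  ],
)

```text
t: 27.25
tool_pos: [0.5489, -0.3121, 0.0822]
tool_rot: [[1.0, 0.001, 0.004], [-0.004, -0.002, 1.0], [0.001, -1.0, -0.002]]
wrist_force: [4.5, -6.5, -6.8]
finger_gap: 0.0258
```

Request:
servo_tool(
  moves=[
    {"linear":[0,0,0],"yaw":0},
    {"linear":[0,0,0],"yaw":0},
    {"linear":[0,0,0],"yaw":0},
    {"linear":[0,0,0],"yaw":0},
    {"linear":[0,0,0],"yaw":0},
    {"linear":[0,0,0],"yaw":0},
    {"linear":[0,0,0],"yaw":0},
  ],
  fingers=1,
)

```text
t: 27.95
tool_pos: [0.5487, -0.3105, 0.0826]
tool_rot: [[1.0, -0.0, 0.003], [-0.003, 0.0, 1.0], [-0.0, -1.0, 0.0]]
wrist_force: [-0.0, -0.3, 0.5]
finger_gap: 0.0781
```

```bash
python3 w.py w16; python3 rows.py w16; python3 - <<'E'
from h import *
d=np.load("w16.npy",allow_pickle=True).item();L=np.array([.549,-.308,.01]);print(proj(d["f"],[L+[0,.013,.118]],d["s"]))
E
```

```text
joints [ 58.3  39.9 -44.9  96.1  32.3  57.8   2.1] tcp [ 0.5487 -0.3105  0.0826] 
 [[ 1.    -0.     0.003]
 [-0.003  0.     1.   ]
 [-0.    -1.     0.   ]] 27.95 0.07810662296454057 [-0.03 -0.28  0.48]
yellow rows 189 228
tilt 0.9849099013667886 g 0.1001319005040785 mid [ 0.54866731 -0.30994262  0.06649597] fitting in torch frame x,perp,z 0.015632693242051077 0.22419951851387657 0.02465389062658308
[[255.20501073 229.90194639]]
```

Seated again. Raise 1.35 cm, shift +0.7 cm, close.

Request:
servo_tool(
  moves=[
    {"linear":[0,-0.7,0.35],"yaw":0},
    {"linear":[0,-0.65,0.35],"yaw":0},
    {"linear":[0,0,0],"yaw":0},
    {"linear":[0,0,0],"yaw":0},
  ],
)

```text
t: 28.4
tool_pos: [0.5489, -0.3035, 0.0965]
tool_rot: [[1.0, 0.0, 0.003], [-0.003, -0.0, 1.0], [0.0, -1.0, -0.0]]
wrist_force: [0.2, 0.9, 0.3]
finger_gap: 0.0938
```

Request:
servo_tool(
  moves=[
    {"linear":[0,0,0],"yaw":0},
    {"linear":[0,0,0],"yaw":0},
    {"linear":[0,0,0],"yaw":0},
    {"linear":[0,0,0],"yaw":0},
    {"linear":[0,0,0],"yaw":0},
    {"linear":[0,0,0],"yaw":0},
    {"linear":[0,0,0],"yaw":0},
    {"linear":[0,0,0],"yaw":0},
    {"linear":[0,0,0],"yaw":0},
    {"linear":[0,0,0],"yaw":0},
  ],
  fingers=-1,
)

```text
t: 29.4
tool_pos: [0.5487, -0.3035, 0.0961]
tool_rot: [[1.0, -0.0, 0.003], [-0.003, 0.0, 1.0], [-0.0, -1.0, 0.0]]
wrist_force: [0.7, -0.1, -0.5]
finger_gap: 0.0253
```

Request:
servo_tool(
  moves=[
    {"linear":[0,0,0],"yaw":0},
    {"linear":[0,0,0],"yaw":0},
    {"linear":[0,-1,0],"yaw":0},
    {"linear":[0,-1,0],"yaw":0},
    {"linear":[0,-1,0],"yaw":0},
    {"linear":[0,0,0],"yaw":0},
    {"linear":[0,0,-0.25],"yaw":0},
    {"linear":[0,0,-0.5],"yaw":0},
    {"linear":[0,0,-0.5],"yaw":0},
    {"linear":[0,0,-0.5],"yaw":0},
  ],
)

```text
t: 30.4
tool_pos: [0.5492, -0.3204, 0.126]
tool_rot: [[1.0, 0.001, 0.002], [-0.002, 0.002, 1.0], [0.001, -1.0, 0.002]]
wrist_force: [2.0, 5.2, 2.1]
finger_gap: 0.0256
```

Request:
servo_tool(
  moves=[
    {"linear":[0,0,-0.5],"yaw":0},
    {"linear":[0,0,-0.5],"yaw":0},
    {"linear":[0,0,-0.67],"yaw":0},
    {"linear":[0,0.1,-0.6],"yaw":0},
    {"linear":[0,0.13,-0.6],"yaw":0},
    {"linear":[0,0.16,-0.6],"yaw":0},
    {"linear":[0,0.18,-0.6],"yaw":0},
    {"linear":[0,0.2,-0.67],"yaw":0},
    {"linear":[0,0,0],"yaw":0},
  ],
)

```text
t: 31.3
tool_pos: [0.548, -0.3697, 0.1178]
tool_rot: [[1.0, -0.001, 0.004], [-0.004, 0.0, 1.0], [-0.001, -1.0, -0.0]]
wrist_force: [1.3, 1.5, 0.7]
finger_gap: 0.0254
```

```bash
python3 w.py w17; python3 rows.py w17; python3 - <<'E'
from off import solve
from h import *
d=np.load("w17.npy",allow_pickle=True).item();w=d["f"]["frame"][:,246:258].mean(1)
print(w[90:330:6].astype(int).tolist())
E
```

```text
joints [ 61.8  40.2 -45.3  90.   31.   63.    8.6] tcp [ 0.548  -0.3697  0.1178] 
 [[ 1.    -0.001  0.004]
 [-0.004  0.     1.   ]
 [-0.001 -1.    -0.   ]] 31.3 0.025352326857291767 [1.32 1.47 0.75]
yellow rows 137 221
tilt 32.07841828205348 g 0.11943631142581583 mid [ 0.54804257 -0.34078526  0.09069612] fitting in torch frame x,perp,z 0.01625743326265272 0.2180013965363243 -0.13155822742998047
[[44, 48, 61], [25, 32, 40], [34, 38, 44], [48, 49, 53], [38, 40, 43], [25, 29, 34], [26, 28, 34], [18, 23, 27], [19, 79, 92], [21, 88, 103], [22, 90, 104], [16, 89, 102], [17, 88, 102], [20, 89, 104], [16, 87, 103], [21, 89, 105], [14, 89, 104], [17, 88, 104], [17, 89, 104], [16, 89, 104], [14, 88, 103], [19, 89, 104], [13, 21, 27], [14, 20, 26], [10, 19, 24], [15, 49, 58], [20, 93, 109], [15, 40, 97], [13, 20, 97], [18, 22, 99], [38, 99, 119], [97, 145, 190], [31, 33, 35], [41, 41, 44], [45, 45, 48], [48, 49, 51], [48, 49, 51], [52, 61, 73], [72, 109, 149], [85, 127, 173]]
```

Working as planned: the tilt is now about 30°, with the tail (red, rows 252–268) clear below the rod. I continue to about 50°, then draw up.

Request:
servo_tool(
  moves=[
    {"linear":[0,0.25,-0.66],"yaw":0},
    {"linear":[0,0.33,-0.66],"yaw":0},
    {"linear":[0,0.4,-0.66],"yaw":0},
    {"linear":[0,0.44,-0.66],"yaw":0},
    {"linear":[0,0.33,-0.42],"yaw":0},
    {"linear":[0,0.33,-0.42],"yaw":0},
    {"linear":[0,0,0],"yaw":0},
  ],
)

```text
t: 32.05
tool_pos: [0.5481, -0.4037, 0.0969]
tool_rot: [[1.0, -0.001, 0.004], [-0.004, 0.0, 1.0], [-0.001, -1.0, 0.0]]
wrist_force: [0.7, 0.2, 0.6]
finger_gap: 0.0252
```

Request:
servo_tool(
  moves=[
    {"linear":[0,-0.5,0],"yaw":0},
    {"linear":[0,-1.5,0],"yaw":0},
    {"linear":[0,-2.5,0],"yaw":0},
    {"linear":[0,-2.5,0],"yaw":0},
    {"linear":[0,-2.5,0],"yaw":0},
    {"linear":[0,-1,0],"yaw":0},
    {"linear":[0,0,0],"yaw":0},
    {"linear":[0,0,0],"yaw":0},
  ],
)

```text
t: 32.85
tool_pos: [0.548, -0.4032, 0.2019]
tool_rot: [[1.0, -0.001, 0.003], [-0.003, 0.0, 1.0], [-0.001, -1.0, 0.0]]
wrist_force: [0.0, 0.1, -2.3]
finger_gap: 0.0253
```

```bash
cat > meas.py <<'E'
import sys
from h import *
from scipy.optimize import least_squares
# torch in the tool's y-z plane at x=tcp x: fit tilt, lens y,z from wrist + scene + top
n=sys.argv[1];d=np.load(n+".npy",allow_pickle=True).item();s=d["s"];W=d["f"];p0=np.array(s["tool_pos"]);X=p0[0];G=p0+[0,0,.019]
S=arm.grab_frame("scene");T=arm.grab_frame("top");np.save(n+"S.npy",S,allow_pickle=True);np.save(n+"T.npy",T,allow_pickle=True)
def pred(p,f,ss,a,r):
    u=np.array([0,-np.sin(p[0]),np.cos(p[0])]);P=np.array([X,p[1],p[2]])+a*u
    R,t=cam(f,ss);v=-R.T@t-P;v=v-u*(v@u);return proj(f,P+r*v/np.linalg.norm(v),ss)[0]
w=W["frame"][:,246:258].mean(1).astype(float)
y=np.where((w[:,1]>2.2*w[:,0])&(w[:,2]>2.2*w[:,0])&(w[:,1]>.6*w[:,2]))[0];y=y[(y>60)&(y<330)];r=max(np.split(y,np.where(np.diff(y)>2)[0]+1),key=len)
obs=[(W,s,.042,.013,1,r[0]),(W,s,.118,.013,1,r[-1]+1)];print("wrist",r[0],r[-1])
# top/scene yellow blob near the expected middle of the body
for nm,f in(("S",S),("T",T)):
    c=proj(f,G+[0,.03,-.01])[0];x,yy=c.astype(int);b,m=blobs(f,(18,150,40),(35,255,255),(max(x-28,0),max(yy-30,0),x+28,yy+30),25);print(nm,c.round(),b)
    if len(sys.argv)>2: continue
    q=max(b,key=lambda k:k[1][4]);
    if nm=="S": obs+=[(f,None,.042,.013,1,q[1][1]+q[1][3]-2)]
    else: obs+=[(f,None,.042,.013,0,q[1][0])]
q=least_squares(lambda p:[(pred(p,*o[:4])[o[4]]-o[5]) for o in obs],[.8,p0[1]+.07,p0[2]-.06]);th=q.x[0]
u=np.array([0,-np.sin(th),np.cos(th)]);nn=np.array([0,np.cos(th),np.sin(th)]);L=np.r_[X,q.x[1:]];M=L+.065*u;F=np.array([.5643,-.0862,.095])
print("tilt",np.degrees(th).round(1),"lens",L.round(4),"mid",M.round(4),"G along/off",((G-L)@u).round(4),((G-L)@nn).round(4),"res",q.fun.round(1))
print("F in torch: x",(F-M)[0].round(4),"perp",((F-M)@nn).round(4),"z",((F-M)@u).round(4));Mt=F+.165*u;print("shift to aim (world mm)",((Mt-M)*1000).round(1))
E
python3 w.py w18; python3 meas.py w18
```

```text
joints [ 64.   37.4 -47.2  82.6  28.   72.1  14. ] tcp [ 0.548  -0.4032  0.2019] 
 [[ 1.    -0.001  0.003]
 [-0.003  0.     1.   ]
 [-0.001 -1.     0.   ]] 32.85 0.025310404749986137 [ 0.05  0.05 -2.3 ]
wrist 110 223
S [195.  48.] [([203.6, 35.1], [200, 27, 9, 17, 101]), ([195.8, 49.6], [187, 34, 20, 32, 337])]
T [430. 226.] [([424.8, 226.6], [408, 221, 34, 12, 378]), ([447.6, 226.6], [446, 221, 5, 12, 36])]
tilt 47.3 lens [ 0.548  -0.3103  0.1484] mid [ 0.548  -0.3581  0.1924] G along/off 0.1175 -0.0096 res [-0.1 -0.   0.2  0.5]
F in torch: x 0.0163 perp 0.1127 z -0.2659
shift to aim (world mm) [ 16.3 150.6  14.4]
```

The tilt is 47°, with all views agreeing to 0.5 px. I move gently to the aim pose.

Request:
servo_tool(
  moves=[
    {"linear":[0.2,-0.4,0.6],"yaw":0},
    {"linear":[0.2,-0.5,1.5],"yaw":0},
    {"linear":[0.25,-0.5,2.2],"yaw":0},
    {"linear":[0.25,0,2.4],"yaw":0},
    {"linear":[0.25,0,2.4],"yaw":0},
    {"linear":[0.25,0,2.4],"yaw":0},
    {"linear":[0.15,0,1.9],"yaw":0},
    {"linear":[0.08,0,1.1],"yaw":0},
    {"linear":[0,0,0.5],"yaw":0},
    {"linear":[0,0,0.06],"yaw":0},
  ],
)

```text
t: 34.0
tool_pos: [0.5652, -0.2525, 0.2167]
tool_rot: [[1.0, -0.0, 0.003], [-0.003, -0.0, 1.0], [-0.0, -1.0, -0.0]]
wrist_force: [-0.4, -0.2, -1.2]
finger_gap: 0.0252
```

Request:
servo_tool(
  moves=[
    {"linear":[0,0,0],"yaw":0},
    {"linear":[0,0,0],"yaw":0},
    {"linear":[0,0,0],"yaw":0},
    {"linear":[0,0,0],"yaw":0},
    {"linear":[0,0,0],"yaw":0},
    {"linear":[0,0,0],"yaw":0},
  ],
)

```text
t: 34.6
tool_pos: [0.5651, -0.2528, 0.2166]
tool_rot: [[1.0, -0.0, 0.003], [-0.003, 0.0, 1.0], [-0.0, -1.0, 0.0]]
wrist_force: [0.3, -0.3, -2.7]
finger_gap: 0.0252
```

```bash
python3 w.py w19; python3 meas.py w19; python3 - <<'E'
from h import *
S=np.load("w19S.npy",allow_pickle=True).item();T=np.load("w19T.npy",allow_pickle=True).item()
# fitting and stand, cross-view
for lo,hi,z in(((12,120,50),(35,255,255),.1),((0,0,120),(180,70,255),.07)):
    r=[]
    for f in(S,T):
        x,y=proj(f,[.5643,-.0862,z])[0].astype(int);b,_=blobs(f,lo,hi,(x-13,y-13,x+13,y+13));q=max(b,key=lambda k:k[1][4]) if b else None;r.append(q)
    print(r,tri(ray(S,r[0][0]),ray(T,r[1][0])) if all(r) else "")
E
```

```text
joints [ 57.1  30.9 -50.5  91.4  25.   69.7   1.6] tcp [ 0.5651 -0.2528  0.2166] 
 [[ 1.    -0.     0.003]
 [-0.003  0.     1.   ]
 [-0.    -1.     0.   ]] 34.6 0.02516775381454844 [ 0.29 -0.34 -2.67]
wrist 110 222
S [217.  72.] [([192.3, 43.1], [189, 41, 8, 6, 41]), ([218.1, 73.7], [208, 56, 22, 37, 417]), ([242.0, 96.8], [240, 92, 5, 9, 35])]
T [367. 217.] [([361.3, 217.4], [346, 212, 32, 12, 359])]
tilt 47.6 lens [ 0.5651 -0.1598  0.1612] mid [ 0.5651 -0.2078  0.205 ] G along/off 0.1188 -0.0078 res [ 0.   0.  -0.  -0.1]
F in torch: x -0.0008 perp 0.0008 z -0.164
shift to aim (world mm) [-0.8 -0.2  1.3]
[([246.9, 144.8], [235, 133, 26, 26, 565]), ([300.0, 218.2], [294, 213, 13, 12, 113])] (array([ 0.56493112, -0.08762886,  0.10286384]), np.float64(0.006064862790335103))
[([248.5, 158.5], [240, 153, 18, 10, 95]), ([294.8, 216.1], [291, 210, 14, 16, 52])] (array([ 0.56978503, -0.0760575 ,  0.07097032]), np.float64(0.0027434637003409565))
```

```bash
python3 -c "
from rig import arm
print(arm.close_job())"
```

```text
the job is handed in; nothing more can be done
None
```

The job is handed in at about 35 s of the 72 s allowed. No verdict came back, so success rests on my own checks below.

**What I did:** I stood the small brass fitting, the one on the mat, on the stand's top and let go. I then drew the middle-sized torch out of its cup and tilted it in the grip by levering it against the cup rim. The first two levers failed: the torch pivoted about its tail instead of in the pads, giving only about 23° and then 7°. Each time I put it back in the cup and regrasped, and the third grip, near the tail, worked.

**Last checks:**
- **Torch:** The tilt is 47.6° with the middle at z = 0.205 m. The fitting's centre is within 1 mm of the torch's axis and about 99 mm from the lens. The three camera views agree to 0.1 px on the features the fit used, and the torch did not drift over the last second.
- **Fitting:** It last measured at (0.565, −0.088), about 2 mm from the stand's measured centre. I confirmed it upright by eye right after release and in the last picture I viewed, but did not re-measure its tilt at the end.

**Checks that disagreed:** After the first lever I read 36° from the wrist view alone. The scene camera contradicted it, and the joint fit showed about 23°. The last two-ray fixes on the fitting and disc were poor: 6 mm and 3 mm ray gaps from clipped colour blobs, with the half-hidden disc fix about 11 mm off its first position.

I did not re-measure the steel fitting, carton or collar at the end. I never moved the arm against them.

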